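Load and lock the sloped tin rack at the packing bench

TASK

Lift the loose silver tin off the bench and lay it lengthwise in the empty bay of the sloped rack, flat between the blue rails and down by the lip at the low edge (green band at either end), and let go of it. Then take the keeper bar by its red handle and swing it across the tins until it clicks fully home against the stop, and only then turn the yellow lock collar on its hinge until its black pointer points at the green mark. Leave the other things on the bench where they stand and do not bump the light bar over the rack.

Things in the scene. Friction and masses are not known exactly. Their poses are not given: they have to be found in the camera images.
- tin: the loose rectangular silver tin with a green band at one end, 110 x 46 x 44 mm (long axis x, width y, height z), lying flat on the bench; origin at the centre of its underside. Its spot among the jar and the spray bottle varies.
- tray: sloped steel tray of the rack, fixed, 165 mm along the slope, 290 mm wide, sloping 30 deg down towards the robot. Origin on the tray floor 75 mm above the bench. Axes: x uphill, y left across the tray, z square out of its face. Full bay (fixed tin like the loose one) centred on y=+45 mm, empty bay on y=-45 mm; low-edge lip 14 mm high, inner face at x=-61 mm.
- hinge (a point): hinge axis of bar and collar on the tray floor (tray x=30, y=105 mm); the axis runs along this point's z, axes as the tray's. A white mark plate with the green locked mark stands left of it: tray x=-30 to 30, y=141 to 171 mm, top 70 mm above the tray floor.
- catch (a point): top of the brass spring plunger in the catch (tray x=21, y=-110, z=49 mm); it dips as the bar passes over. Its grey block is 50 x 28 mm and 34 mm high (tray x=3 to 53, y=-125 to -97 mm); the bar's stop stands on it uphill (tray x=40 to 48 mm, 60 mm high).
- bay (a point): floor point of the empty bay where the centre of the tin's underside belongs (tin against the lip, or up to about 10 mm uphill of it); axes as the tray's, the tin's long axis goes along x. Blue side rails 8 mm high leave 54 mm for the tin's 46 mm.
- bar (a joint): keeper bar angle, rad: 0 = shut, pointing along tray -y from the hinge, against the stop; grows as it opens downhill towards the robot (1.57 = straight downhill), limit 1.6. Underside 50, top 58 mm above the tray floor (tins 44 mm); 224 mm long from the hinge, 16 mm wide; stays where left. Needs about 6 N to pass the plunger at 0.09 to 0.04 rad, then snaps to 0.
- handle (a point): middle of the red upright handle on the bar, a round peg 16 mm in diameter and 50 mm tall along tray z, 170 mm from the hinge; this point is 25 mm above the bar's top, 83 mm above the tray floor
- collar (a joint): lock collar angle in rad: 0 = locked, black pointer at the green mark; positive = turned anticlockwise from that, seen looking down on the tray; turns from -0.3 to 1.5, stiff, stays where it is left. At 0 the black pointer points 2.15 rad anticlockwise from tray x (uphill) and the grip fin lies 0.45 rad clockwise from tray x.
- fin (a point): middle of the collar's yellow grip fin, on the hinge axis 86 mm above the tray floor. The fin is 14 mm thick, 28 mm tall (72 to 100 mm above the tray floor) and 64 mm long, along this point's x axis. Below it is a yellow disc 44 mm across (60 to 72 mm above the floor) with a black pointer out to 40 mm from the axis, 2.6 rad anticlockwise from this x axis.
- lockmark (a point): centre of the green locked mark on the white plate, 60 mm from the hinge axis, 72 mm above the tray floor
- lamp: light bar over the rack: white strip 28 x 370 mm along y, 309 to 331 mm above the bench, centre line at x=+20 mm from this origin; it crosses above collar, catch and shut bar, so a vertical tool does not fit there. Two 14 mm posts at x=100, y=+-177 mm. Origin on the bench under the rack's centre, x away from the robot, y left.
- jar: amber glass jar, red cap, 64 mm in diameter, 100 mm tall, origin at centre of its underside (leave alone)
- spray: white spray bottle with a red head, 68 mm in diameter, 186 mm tall, origin at centre of its underside (leave alone)
- dish: steel dish, 110 mm across, 35 mm high, origin at centre of its underside (leave alone)
- scoop: blue-handled spoon 180 mm long lying on the bench (leave alone)
- tub: white tub 84 mm in diameter, 110 mm tall, origin at centre of its underside (leave alone)

How it is judged:
By the outcome, as a careful person would: the job done as asked, in the order asked, and still so for the second after the job is handed in, with the robot touching nothing.
It also fails if it takes over 59 s, if anything falls off the work surface, if the arm or the gripper's body presses on something with over 40 N, if the wrist force passes 120 N, or if a joint passes its speed limit or range.

ROBOT

A 6-joint arm with a two-finger parallel gripper is mounted at the origin on the work surface. World frame = base frame: x ahead of the robot, y to its left, z up, the work surface at z = 0. Lengths are in mm, angles in rad, forces in N, time in s.
With the tool pointing down it reaches from about 350 to 875 mm from the base axis. Payload 4.2 kg.
Tool frame: the origin (TCP) lies between the finger pads; the fingertips stand 17 mm ahead of it and the grasp point (between the pads) lies 2 mm behind it; x points along the fingers, y is the direction in which the jaws open and shut, and the axes are right-handed (so a half turn about x gives the same grasp; the last joint's range is limited). The gripper opens to 85 mm and grips with 20 to 120 N. Pads are 22 mm wide; open, the fingers measure 114 mm over their backs; the gripper's body (76 mm by 85 mm) begins 54 mm behind the grasp point. The pads swing forward as they close: fully open they stand 13 mm farther back than shut.
Start: joints at [1.471, 0.385, 0.008, 0, -1.194, -0.259], TCP at [219.436, 585.19, 248.312] pointing down, gripper open.
Joint ranges: [-3.14, 3.14], [-1.21, 2.06], [-1.07, 1.41], [-3.16, 2.05], [-2.99, -0.16], [-3.1, 3.1]. Speed limits (rad/s): [2.79, 2.79, 3.14, 3.14, 3.14, 3.14].

INTERFACE

Orientations are given as a unit quaternion [x, y, z, w].
In Python, from bench import arm gives the robot as it stands.
- The arm moves only by the tool carry_out, never from a script. Its argument "plan" is a list of rows, each an object with "hand": the finger opening in m, from 0 to 0.0854; "xyz": the shift along the tool's x, y, z in m, a list of three; "turn": the turn about the tool's x in degrees. A call has 1 to 12 rows; each row is the pose to reach, as a shift and turn from the pose commanded when the call began, along the tool's axes at that moment; what a row does not reach only later rows make up. A row lasts 1/8 s, in which the tool goes at most 62.5 mm and 10.7 degrees, less where a joint would pass 70% of its speed; a pose out of reach is approached as far as the arm can. A call with a gripper value outside its range is refused whole. The fingers move at their own pace and stop on an object; the grip force is fixed at half the most. Time passes only in rows, so rows that repeat a pose let the fingers close. It gives the time, the measured TCP pose, the force and the opening at its end, in the units of the state.
- arm.read_state(): the state, without advancing time (a new reading comes with each control period).
- arm.get_image(name): name is "side" or "top" or "wrist"; returns a dict with "img" (480x640x3 uint8, blue, green, red), "vertical_fov" (degrees; the focal length in pixels is half the picture's height over the tangent of half this angle, whatever the lens; pixels are square), "cx", "cy" (the principal point, pixels), "R" (3x3) and "t" (3): a world point X has camera coordinates R X + t. Camera axes: x right, y down, z forward; pixel columns grow to the right and rows downward; lengths in mm; the calibration is good to about 2 mm. A picture is of the moment at which its call begins. There is no depth.
- arm.job_done(): hands the job in, once; it reports no verdict.
The state is a dict: "clock": time; "joints": joint angles; "joint_vel": joint speeds; "joint_efforts": joint torques, N m; "position": TCP position; "ee_rot": TCP orientation; "contact_force": force on the tool from outside, world axes, zero at the start; "wrist_torque": the same for the moment, N m; "gripper_width": finger opening in mm.
Only numpy, scipy, OpenCV 4.12 (cv2) and the standard library are available. Lean on these libraries where they do the work, as an engineer would, in place of code of your own. Each camera call takes 0.05 s, during which the arm holds its last target.

## Working session

There is one attempt and no reset: what is moved stays moved. The work goes in short steps, Python scripts to look and compute and a tool call to move; the robot and the scene stay as the last step left them, time stands still between calls to the robot, and variables do not carry over. Pictures are saved under pics/ and viewed, and the job is handed in when it is done.

Besides the shell and the picture viewer there is one more tool, called after "Emit:" as a command line: name --argument value ..., lists and objects as JSON in quotes. carry_out: Moves the arm, as the interface text tells. Its arguments: {"type":"object","properties":{"plan":{"type":"array"}},"required":["plan"]}

```bash
ls; mkdir -p pics
python3 - <<'E'
from bench import arm
import cv2,json,numpy as np
s=arm.read_state(); print(s)
for n in ["side","top","wrist"]:
    d=arm.get_image(n); cv2.imwrite(f"pics/{n}0.png",d["img"])
    print(n,d["vertical_fov"],d["cx"],d["cy"],np.array(d["R"]).round(4).tolist(),np.array(d["t"]).round(2).tolist())
    d2={k:(np.array(v).tolist()) for k,v in d.items() if k!="img"}; json.dump(d2,open(f"cal_{n}.json","w"))
E
```

```text
pics
{'clock': 0.0, 'joints': array([ 1.47058063e+00,  3.85572921e-01,  6.62378706e-03, -5.07352734e-04,
       -1.19403163e+00, -2.58575868e-01]), 'joint_vel': array([-0.00051551,  0.00187222,  0.00251369, -0.00091557, -0.00148124,
        0.00176153]), 'joint_efforts': array([-6.78429551e-04, -3.92291594e+01,  1.88402134e+01,  4.18634132e+00,
       -4.69056540e-03,  6.80684863e-06]), 'position': array([219.26394021, 584.68171244, 247.20964705]), 'ee_rot': array([-0.69564155,  0.12702078,  0.69585178,  0.12545461]), 'contact_force': array([ 0.59473458, -0.33631814, -0.12095098]), 'wrist_torque': array([ 0.00299849, -0.05402956,  0.01023788]), 'gripper_width': 85.38022167314793}
side 46.80807423395432 324.87466598581335 241.81619226594793 [[0.898, -0.44, -0.0047], [-0.2677, -0.5377, -0.7995], [0.3493, 0.7192, -0.6006]] [-486.15, 261.84, 1257.52]
top 53.39600246166949 313.4502850088914 237.90310874467804 [[-0.0043, -1.0, 0.0049], [-0.9717, 0.003, -0.2363], [0.2362, -0.0057, -0.9717]] [2.63, 566.27, 1198.25]
wrist 67.90112986997113 323.4581861923433 242.45718705034687 [[-0.3527, -0.9357, 0.0025], [-0.9008, 0.3403, 0.2697], [-0.2533, 0.0929, -0.9629]] [625.04, -35.79, 378.36]
```

View pics/side0.png

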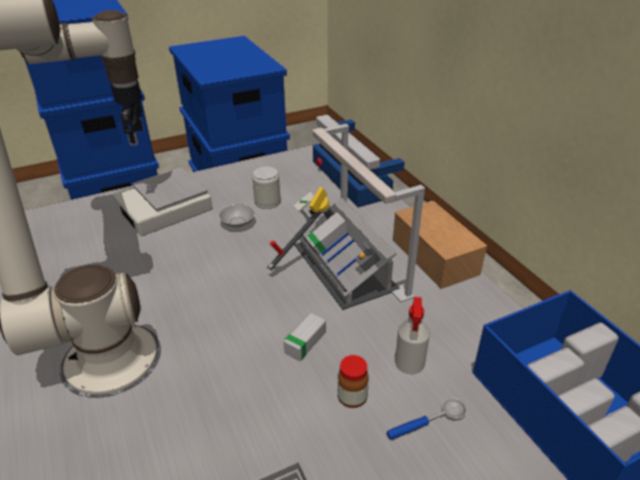

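View pics/top0.png

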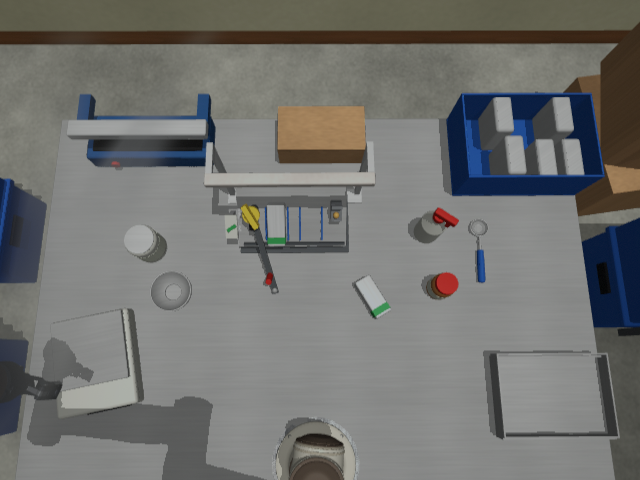

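View pics/wrist0.png

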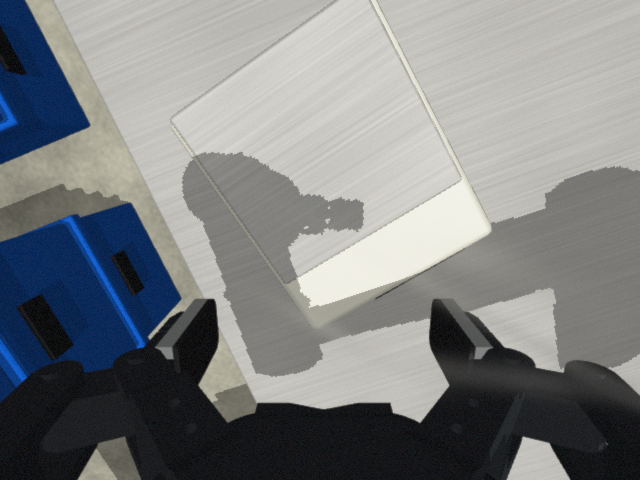

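```bash
cat > h.py <<'E'
import numpy as np,json,cv2
from scipy.spatial.transform import Rotation as Ro
def cal(n):
    d=json.load(open(f"cal_{n}.json")); f=240/np.tan(np.radians(d["vertical_fov"]/2))
    return f,d["cx"],d["cy"],np.array(d["R"]),np.array(d["t"])
def proj(c,X):
    f,cx,cy,R,t=c; p=np.atleast_2d(X)@R.T+t
    return np.c_[cx+f*p[:,0]/p[:,2],cy+f*p[:,1]/p[:,2]]
def ray(c,u,v):
    f,cx,cy,R,t=c; d=R.T@np.array([(u-cx)/f,(v-cy)/f,1]); return -R.T@t,d/np.linalg.norm(d)
def onz(c,u,v,z):
    C,d=ray(c,u,v); return C+d*(z-C[2])/d[2]
def tri(*obs):
    A=np.zeros((3,3));b=np.zeros(3)
    for c,u,v in obs:
        C,d=ray(c,u,v);P=np.eye(3)-np.outer(d,d);A+=P;b+=P@C
    return np.linalg.solve(A,b)
def grab(n,name,crop=None,k=1):
    from bench import arm
    d=arm.get_image(n); im=d["img"]; d2={q:np.array(w).tolist() for q,w in d.items() if q!="img"}; json.dump(d2,open(f"cal_{n}.json","w"))
    cv2.imwrite(f"pics/raw_{name}.png",im)
    if crop: save(im,name,crop,k)
    else: cv2.imwrite(f"pics/{name}.png",im)
    return im
def save(im,name,crop,k):
    x0,y0,x1,y1=crop; o=cv2.resize(im[y0:y1,x0:x1],None,fx=k,fy=k,interpolation=cv2.INTER_CUBIC)
    for x in range((x0//20+1)*20,x1,20): 
        cv2.line(o,((x-x0)*k,0),((x-x0)*k,6),(0,0,255),1); cv2.putText(o,str(x),((x-x0)*k-10,16),0,.35,(0,0,255),1)
    for y in range((y0//20+1)*20,y1,20): 
        cv2.line(o,(0,(y-y0)*k),(6,(y-y0)*k),(0,0,255),1); cv2.putText(o,str(y),(8,(y-y0)*k+4),0,.35,(0,0,255),1)
    cv2.imwrite(f"pics/{name}.png",o)
E
python3 - <<'E'
from h import *
s=cv2.imread("pics/side0.png");t=cv2.imread("pics/top0.png")
save(t,"t_rack",(195,135,395,325),4); save(t,"t_tin",(340,200,500,320),5); save(s,"s_rack",(255,120,435,310),4)
for n in ["side","top","wrist"]:
    c=cal(n); print(n,-c[3].T@c[4])
from bench import arm
st=arm.read_state(); print(Ro.from_quat(st["ee_rot"]).as_matrix().round(4))
E
```

```text
side [  67.39515357 -977.5771392   962.32282267]
top [ 267.17204484    7.80789245 1298.08866957]
wrist [284.04224434 561.91582178 372.40367086]
[[-5.000e-04 -3.513e-01 -9.363e-01]
 [-1.600e-03 -9.363e-01  3.513e-01]
 [-1.000e+00  1.700e-03 -1.000e-04]]
```

View pics/t_rack.png

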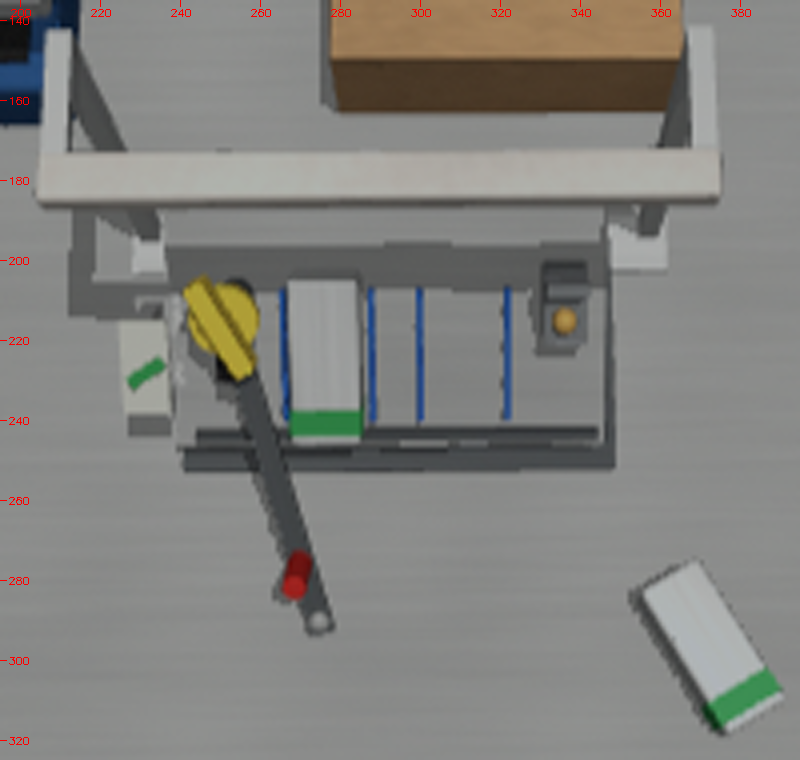

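View pics/t_tin.png

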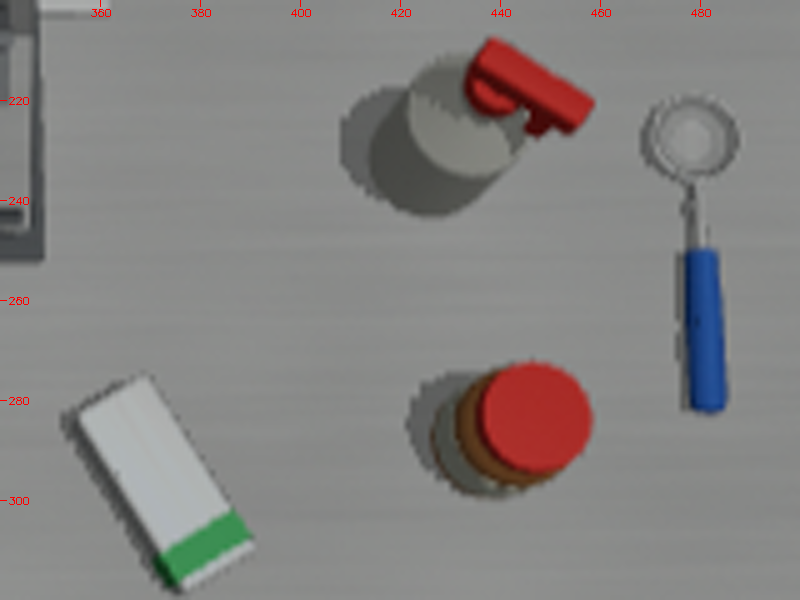

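View pics/s_rack.png

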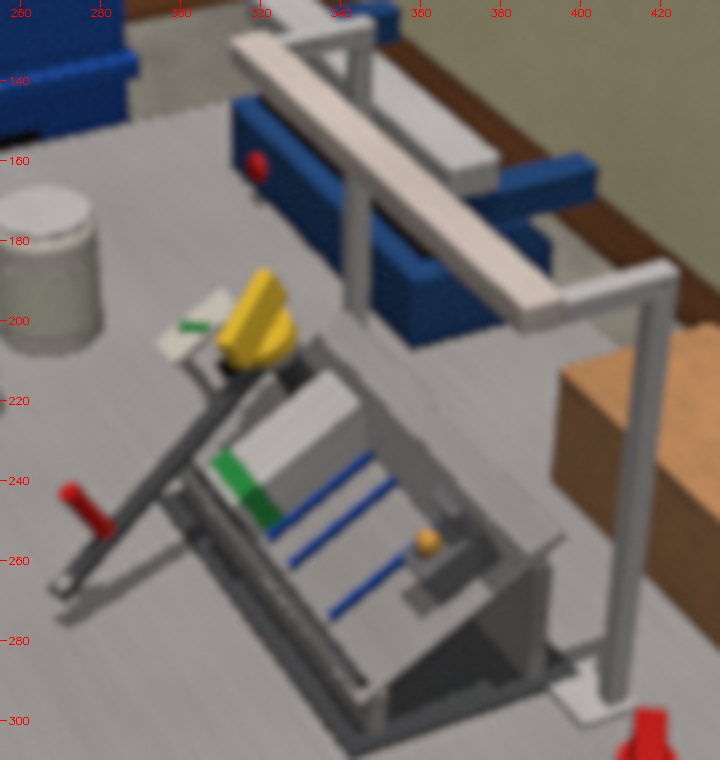

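```bash
cat > fit.py <<'E'
from h import *
from scipy.optimize import least_squares
T=cal("top");S=cal("side")
def RT(p):
    R=Ro.from_euler("z",p[2]).as_matrix()@Ro.from_euler("y",-30,degrees=True).as_matrix()
    return R,np.array([p[0],p[1],75.])
obs=[((21,-110,49),T,336,214.5),((21,-110,49),S,361.5,252.5),
 ((-2.8,155.2,72),T,231.5,228.5),((-2.8,155.2,72),S,303.5,201.5),
 ((49,68,44),T,267,205),((49,22,44),T,285,205),((49,22,44),S,345.5,221),((49,68,44),S,337,213),
 ((-61,22,44),S,320,238)]
obs=obs[:-1]
def res(p):
    R,o=RT(p); return np.concatenate([(proj(c,R@np.array(X)+o)[0]-[u,v]) for X,c,u,v in obs])
if __name__=="__main__":
    r=least_squares(res,[500,30,0]); print(r.x,r.fun.reshape(-1,2).round(1).tolist())
    np.save("tray.npy",r.x); R,o=RT(r.x)
    tc=np.array([onz(T,u,v,44) for u,v in [(355.5,283),(369.5,275),(390.3,308.5),(376.5,317.5)]]); print(tc.round(1))
    d=(tc[0]+tc[1]-tc[2]-tc[3])/2; print("tin c",tc.mean(0),np.degrees(np.arctan2(d[1],d[0])),np.linalg.norm(d),np.linalg.norm(tc[0]-tc[1]),np.linalg.norm(tc[2]-tc[3]))
    H=tri((T,269,278),(S,274,247.5)); hl=R.T@(H-o); print("handle",H,hl, np.arctan2(30-hl[0],105-hl[1]), np.hypot(30-hl[0],105-hl[1]))
    ht=tri((T,268.3,282),(S,267,241)); print("handle top",R.T@(ht-o))
    for a,b in [((206,186),(206,173)),((374,185),(374,173))]: print("lamp edge",onz(T,*a,331),onz(T,*b,331))
    print("jar top",onz(T,446,283.5,100),"spray",onz(T,432,222,186))
    # fin ends: top
    for u,v in [(245.5,207),(256,228.5)]:
        print("fin")
E
python3 fit.py
```

```text
[6.16631383e+02 5.05704804e+01 1.75964441e-02] [[1.0, 0.3], [-0.0, 0.7], [0.8, -0.3], [-0.5, -0.1], [-0.1, -0.0], [0.0, -0.4], [-0.4, -1.3], [-0.2, -2.0]]
[[ 449.  -110.3   44. ]
 [ 470.2 -148.    44. ]
 [ 381.6 -199.6   44. ]
 [ 358.5 -162.7   44. ]]
tin c [ 414.84341489 -155.13965758   44.        ] 30.131664534748083 103.5024169798551 43.301450456552516 43.54215235052909
handle [454.16043328 116.22738773  79.68454696] [-137.33942196   68.50550617   84.70220114] 1.356071772615181 171.27267797833625
handle top [-137.53920957   68.28731003  116.50018086]
lamp edge [617.29982604 231.5183972  331.        ] [646.90889611 232.9648883  331.        ]
lamp edge [ 618.6619191  -128.26850289  331.        ] [ 646.05188582 -129.20729401  331.        ]
jar top [ 438.77461382 -333.91498489  100.        ] spray [ 576.28350114 -285.92740467  186.        ]
fin
fin
```

```bash
cat >> h.py <<'E'
def go(*targets):
    """targets: (x,y,z,yawz_deg) world TCP -> tool shifts in m and turn deg from measured pose"""
    from bench import arm
    st=arm.read_state(); R=Ro.from_quat(st["ee_rot"]).as_matrix(); p=st["position"]
    yaw=np.degrees(np.arctan2(R[1,2],R[0,2])); print("clock",st["clock"].round(2) if hasattr(st["clock"],'round') else st["clock"],"pos",p.round(1),"yaw",round(yaw,2),"F",np.round(st["contact_force"],1),"w",round(st["gripper_width"],1),"j",np.round(st["joints"],2))
    for t in targets:
        s=R.T@(np.array(t[:3])-p)/1000; print("xyz",s.round(4).tolist(),"turn",round((yaw-t[3]+180)%360-180,1))
E
python3 -c "
from h import *
go((400,220,290,95),(370,-165,215,30))"
```

```text
clock 0.15 pos [219.3 584.8 247.5] yaw 159.43 F [-0.  -0.8  0.1] w 85.6 j [ 1.47  0.39  0.01 -0.   -1.19 -0.26]
xyz [-0.042, 0.2782, -0.2973] turn 64.4
xyz [0.0336, 0.649, -0.4045] turn 129.4
```

Emit:
carry_out --plan '[{"hand": 0.07,"xyz": [-0.042,0.278,-0.297],"turn": 64},{"hand": 0.07,"xyz": [-0.042,0.278,-0.297],"turn": 64},{"hand": 0.07,"xyz": [-0.042,0.278,-0.297],"turn": 64},{"hand": 0.07,"xyz": [-0.042,0.278,-0.297],"turn": 64},{"hand": 0.07,"xyz": [-0.042,0.278,-0.297],"turn": 64},{"hand": 0.07,"xyz": [-0.042,0.278,-0.297],"turn": 64},{"hand": 0.07,"xyz": [0.033,0.649,-0.404],"turn": 129.4},{"hand": 0.07,"xyz": [0.033,0.649,-0.404],"turn": 129.4},{"hand": 0.07,"xyz": [0.033,0.649,-0.404],"turn": 129.4},{"hand": 0.07,"xyz": [0.033,0.649,-0.404],"turn": 129.4},{"hand": 0.07,"xyz": [0.033,0.649,-0.404],"turn": 129.4},{"hand": 0.07,"xyz": [0.033,0.649,-0.404],"turn": 129.4}]'

```text
clock: 1.65
position: [371.0, -120.3, 223.2]
ee_rot: [-0.187, 0.681, 0.187, 0.682]
contact_force: [1.1, 1.0, 1.1]
gripper_width: 70.2
```

```bash
python3 -c "
from h import *
grab('wrist','w1')
go((370,-165,215,30))"
```

```text
clock 1.7 pos [ 368.7 -125.7  221.5] yaw 29.87 F [-0.  -1.6 -0. ] w 69.8 j [ 0.09 -0.   -0.56  0.   -1.02 -1.14]
xyz [0.0065, -0.0348, -0.0184] turn -0.1
```

View pics/w1.png

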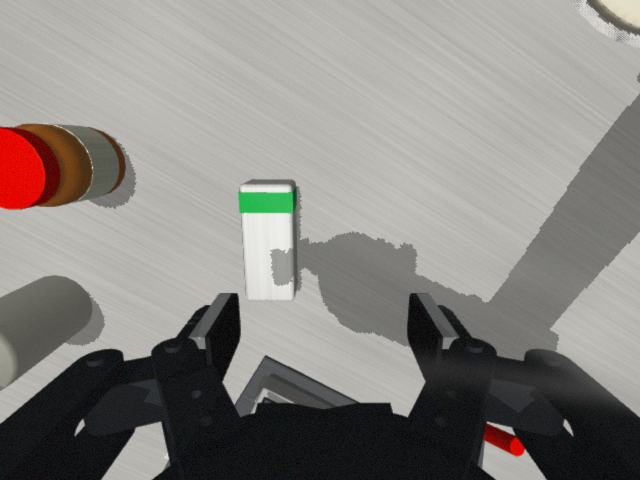

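```bash
python3 -c "
from h import *
save(cv2.imread('pics/raw_w1.png'),'w1c',(220,165,320,315),5)"
```

```text
(no output)
```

View pics/w1c.png

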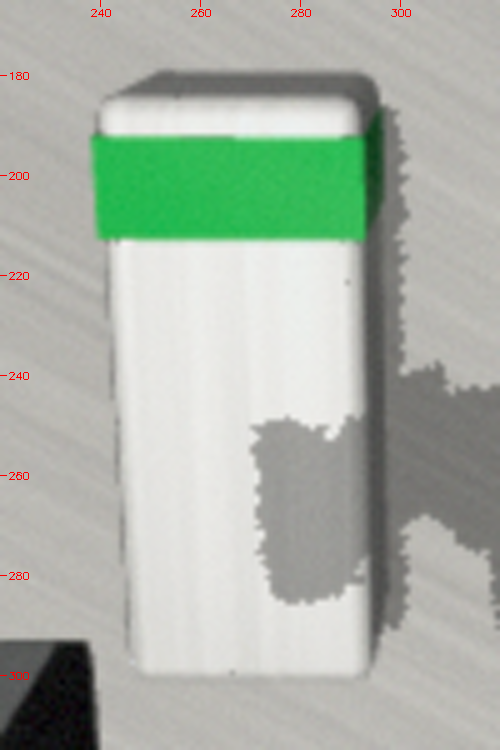

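```bash
python3 -c "
from h import *
c=cal('wrist')
tc=np.array([onz(c,u,v,44) for u,v in [(240,184),(293.5,184),(294.5,300),(246.5,300)]]);print(tc.round(1))
d=(tc[2]+tc[3]-tc[0]-tc[1])/2; m=tc.mean(0); print(m,np.degrees(np.arctan2(d[1],d[0])),np.linalg.norm(d),np.linalg.norm(tc[0]-tc[1]),np.linalg.norm(tc[2]-tc[3]))
"
```

```text
[[ 378.2 -198.    44. ]
 [ 355.1 -159.    44. ]
 [ 448.  -105.9   44. ]
 [ 470.7 -144.2   44. ]]
[ 412.98926096 -151.79106203   44.        ] 29.983544483710133 106.97651334620367 45.3495094825479 44.58366978940677
```

```bash
python3 -c "
from h import *
go((379,-173,110,30),(379,-173,31,30))"
```

```text
clock 1.7 pos [ 368.7 -125.7  221.5] yaw 29.87 F [-0.  -1.6 -0. ] w 69.8 j [ 0.09 -0.   -0.56  0.   -1.02 -1.14]
xyz [0.1115, -0.0463, -0.0142] turn -0.1
xyz [0.1905, -0.0464, -0.0138] turn -0.1
```

Emit:
carry_out --plan '[{"hand": 0.07,"xyz": [0,0,0],"turn": 0},{"hand": 0.07,"xyz": [0,0,0],"turn": 0}]'

```text
clock: 1.95
position: [371.7, -117.9, 223.4]
ee_rot: [-0.189, 0.681, 0.189, 0.681]
contact_force: [-0.6, 0.2, 0.7]
gripper_width: 69.9
```

```bash
python3 -c "
from h import *
go((379,-173,110,30),(379,-173,31,30))"
```

```text
clock 1.95 pos [ 371.7 -117.9  223.4] yaw 31.06 F [-0.6  0.2  0.7] w 69.9 j [ 0.12 -0.01 -0.56 -0.   -1.02 -1.14]
xyz [0.1134, -0.0509, -0.0222] turn 1.1
xyz [0.1924, -0.0509, -0.0223] turn 1.1
```

Emit:
carry_out --plan '[{"hand": 0.07,"xyz": [0.06,-0.051,-0.022],"turn": 1},{"hand": 0.07,"xyz": [0.113,-0.051,-0.022],"turn": 1},{"hand": 0.07,"xyz": [0.113,-0.051,-0.022],"turn": 1},{"hand": 0.07,"xyz": [0.113,-0.051,-0.022],"turn": 1}]'

```text
clock: 2.45
position: [380.3, -172.5, 111.3]
ee_rot: [-0.184, 0.682, 0.184, 0.683]
contact_force: [-0.2, 0.3, -0.2]
gripper_width: 69.8
```

```bash
python3 -c "
from h import *
go((379,-173,31,30))
grab('wrist','w2')"
```

```text
clock 2.45 pos [ 380.3 -172.5  111.3] yaw 30.19 F [-0.2  0.3 -0.2] w 69.8 j [-0.03  0.2  -0.67  0.   -0.7  -1.01]
xyz [0.0803, 0.0003, -0.0014] turn 0.2
```

View pics/w2.png

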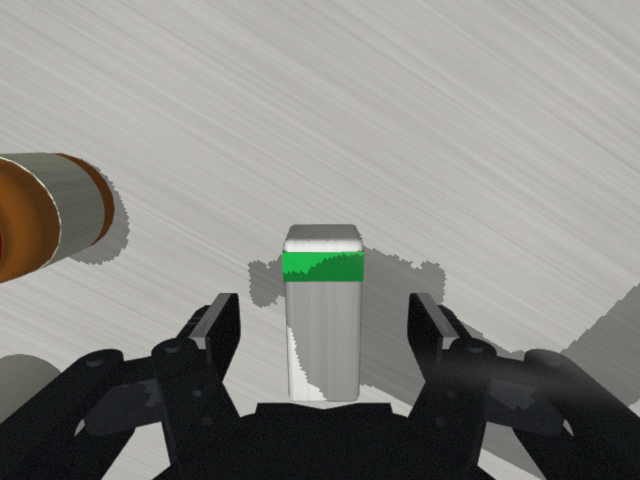

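Emit:
carry_out --plan '[{"hand": 0.07,"xyz": [0.045,0,-0.001],"turn": 0},{"hand": 0.07,"xyz": [0.08,0,-0.001],"turn": 0},{"hand": 0.07,"xyz": [0.08,0,-0.001],"turn": 0},{"hand": 0.07,"xyz": [0.08,0,-0.001],"turn": 0},{"hand": 0.03,"xyz": [0.08,0,-0.001],"turn": 0},{"hand": 0.03,"xyz": [0.08,0,-0.001],"turn": 0},{"hand": 0.03,"xyz": [0.08,0,-0.001],"turn": 0},{"hand": 0.03,"xyz": [0.08,0,-0.001],"turn": 0},{"hand": 0.03,"xyz": [0.08,0,-0.001],"turn": 0}]'

```text
clock: 3.62
position: [379.3, -174.0, 32.1]
ee_rot: [-0.184, 0.682, 0.183, 0.684]
contact_force: [-0.9, 2.8, 9.4]
gripper_width: 45.0
```

```bash
python3 -c "
from h import *
go((379,-173,31,30),(379,-173,150,30))
grab('wrist','w3')"
```

```text
clock 3.625 pos [ 379.3 -174.    32.1] yaw 30.04 F [-0.9  2.8  9.4] w 45.0 j [-0.04  0.35 -0.75  0.   -0.46 -1.01]
xyz [0.0011, 0.001, 0.0002] turn 0.0
xyz [-0.1179, 0.0008, 0.0006] turn 0.0
```

View pics/w3.png

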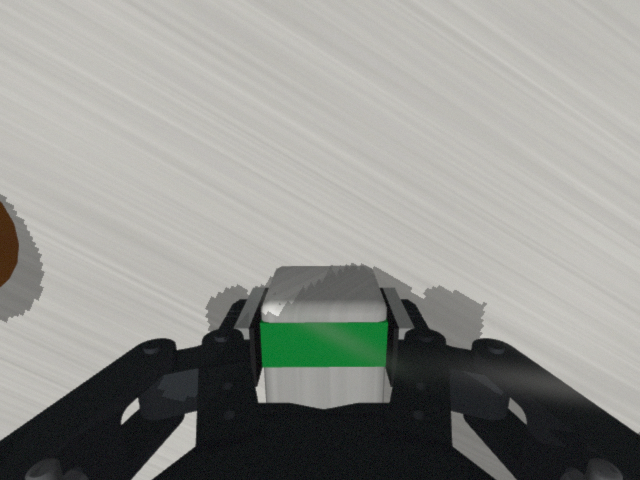

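```bash
cat > ov.py <<'E'
from fit import *
import sys
def boxl(x0,x1,y0,y1,z0,z1):
    P=[(x,y,z) for x in(x0,x1) for y in(y0,y1) for z in (z0,z1)]
    return [(P[i],P[j]) for i in range(8) for j in range(i+1,8) if sum(a!=b for a,b in zip(P[i],P[j]))==1]
def model():
    L=[]
    L+=boxl(-61,49,22,68,0,44); L+=boxl(3,53,-125,-97,0,34); L+=boxl(40,48,-125,-97,34,60)
    for y in (-72,-18,18,72): L+=[((-50,y,8),(40,y,8))]
    L+=[((-61,-145,14),(-61,145,14))]
    L+=boxl(-30,30,141,171,70,70)
    L+=[((-82.5,-145,0),(82.5,-145,0)),((82.5,-145,0),(82.5,145,0))]
    return L
def draw(im,c,p,k,crop,name,extra=[]):
    R,o=RT(p);x0,y0,x1,y1=crop
    out=cv2.resize(im[y0:y1,x0:x1],None,fx=k,fy=k,interpolation=cv2.INTER_CUBIC)
    for a,b in [(R@np.array(a)+o,R@np.array(b)+o) for a,b in model()]+extra:
        q=(proj(c,np.array([a,b]))+0.5-[x0,y0])*k
        cv2.line(out,tuple(np.round(q[0]).astype(int).tolist()),tuple(np.round(q[1]).astype(int).tolist()),(255,0,255),1)
    cv2.imwrite(f"pics/{name}.png",out)
if __name__=="__main__":
    p=np.load("tray.npy")
    draw(cv2.imread("pics/top0.png"),T,p,5,(220,185,380,270),"ov_t")
    draw(cv2.imread("pics/side0.png"),S,p,5,(285,185,405,305),"ov_s")
E
python3 ov.py
```

```text
(no output)
```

View pics/ov_t.png

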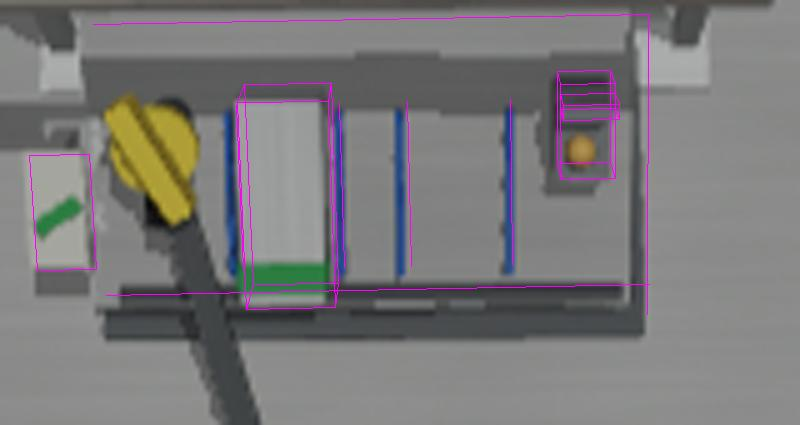

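View pics/ov_s.png

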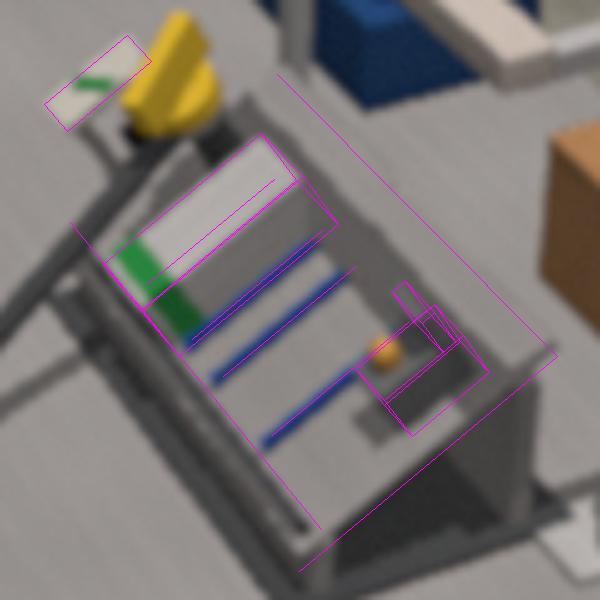

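```bash
cat > fit2.py <<'E'
from fit import *
pts=[((21,-110,49),T,336.3,214.8),((21,-110,49),S,361.5,252.5),
 ((-2.8,155.2,72),T,231.5,228.5),((-2.8,155.2,72),S,303.5,201.5),
 ((30,171,70),T,225,216),((30,141,70),T,237.2,216),((-30,171,70),T,226,239.2),((-30,141,70),T,237.5,238.6),
 ((49,68,44),T,267.3,205.2),((49,22,44),T,285,205.3),((49,22,44),S,345,220.5),((49,68,44),S,337.3,212.2)]
lines=[(-16,T,300,207.4,300.2,240),(-74,T,321.7,206,321.6,239.4),(74,T,265.6,207.4,266.6,239.4),(16,T,287.8,207,289,239.8),
 (-74,S,338,274,355.4,259),(-16,S,328.4,261,355,239),(16,S,322.6,254,349,233)]
def res(p,ptw=1):
    R,o=RT(p); r=[]
    for X,c,u,v in pts: r+=list(proj(c,R@np.array(X)+o)[0]-[u,v])
    for y,c,u0,v0,u1,v1 in lines:
        n=np.array([-(v1-v0),u1-u0]);n=n/np.linalg.norm(n)
        for x in (-45,30): r.append(n@(proj(c,R@np.array([x,y,8])+o)[0]-[u0,v0]))
    return np.array(r)
if __name__=="__main__":
    r=least_squares(res,[616,50,0],loss="soft_l1"); print(r.x); n=len(pts)*2; f=res(r.x);print(f[:n].reshape(-1,2).round(1).tolist(),f[n:].reshape(-1,2).round(1).tolist())
    np.save("tray.npy",r.x)
    for nm,sel in (("T",T),("S",S)):
        a=[q for q in pts if q[1] is sel];b=[q for q in lines if q[1] is sel]
        P,Lq=pts[:],lines[:]
        pts[:]=a;lines[:]=b; q=least_squares(res,[616,50,0],loss="soft_l1"); print(nm,q.x); pts[:]=P;lines[:]=Lq
E
python3 fit2.py; python3 ov.py
```

```text
[6.16586600e+02 5.11146295e+01 2.14799231e-02]
[[0.5, -0.2], [0.0, 0.5], [0.6, -0.1], [-0.8, -0.1], [0.0, -0.3], [-0.2, -0.6], [0.7, -0.5], [1.1, -0.1], [-0.6, -0.1], [-0.2, -0.6], [-0.1, -0.9], [-0.7, -1.3]] [[-0.7, -0.0], [-0.9, -0.4], [-0.6, -0.1], [0.0, -0.0], [-0.6, -0.2], [-1.1, -1.3], [-0.8, -1.5]]
T [6.15364488e+02 5.18059086e+01 1.67833538e-02]
S [6.16045036e+02 4.76703777e+01 1.13721763e-02]
```

View pics/ov_t.png

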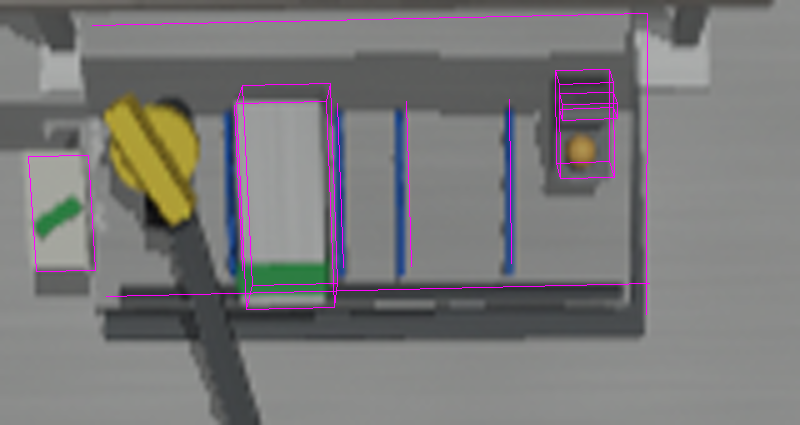

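View pics/ov_s.png

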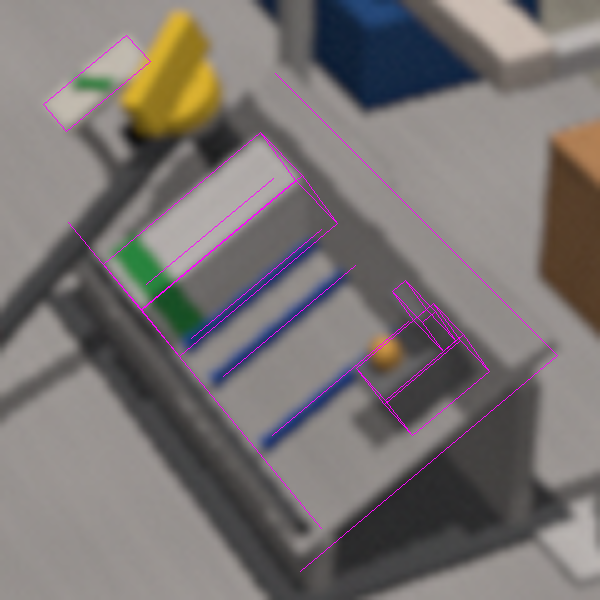

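Run:
```python
from fit2 import *
# direct direction estimates in top
z=75-61*.5+14*.866
a=onz(T,244,243,z);b=onz(T,344.4,243.4,z);print("lip",a,b,np.degrees(np.arctan2(-(a-b)[0],(a-b)[1])))
a=onz(T,241,252,0);b=onz(T,348.5,252,0);print("base front",a,b)
p=np.load("tray.npy")
for yaw in (0,.01,.02):
    q=least_squares(lambda s:res([s[0],s[1],yaw]),[616,50],loss="soft_l1");f=res([*q.x,yaw]);n=len(pts)*2
    print(yaw,q.x,q.cost,f[:n].reshape(-1,2).round(1).tolist(),f[n:].reshape(-1,2).round(1).tolist())
```

```text
lip [555.58150356 185.85134309  56.624     ] [553.6417696  -82.11900536  56.624     ] -0.41473479725704765
base front [543.10253624 201.52603598   0.        ] [542.1339667  -97.14298341   0.        ]
0 [615.07610326  50.76803558] 9.869365391678835 [[0.6, 1.3], [-1.3, 1.0], [0.4, -0.7], [-0.3, -0.4], [0.1, -1.1], [-0.1, -1.1], [0.4, -1.3], [0.7, -0.7], [-0.3, -0.1], [0.1, -0.2], [-0.3, -0.7], [-0.6, -1.1]] [[-0.4, -0.4], [-0.7, -0.7], [-0.4, -0.4], [0.2, -0.3], [-1.3, -0.4], [-1.5, -1.3], [-1.1, -1.5]]
0.01 [615.81961195  50.9212978 ] 7.681650766867696 [[0.6, 0.6], [-0.7, 0.8], [0.5, -0.4], [-0.5, -0.3], [0.1, -0.7], [-0.1, -0.9], [0.5, -0.9], [0.9, -0.5], [-0.4, -0.1], [-0.1, -0.4], [-0.2, -0.8], [-0.6, -1.2]] [[-0.5, -0.2], [-0.8, -0.6], [-0.5, -0.3], [0.1, -0.2], [-1.0, -0.3], [-1.4, -1.3], [-1.0, -1.5]]
0.02 [616.48651664  51.08806312] 6.6726592191569525 [[0.5, -0.1], [-0.1, 0.5], [0.6, -0.1], [-0.8, -0.2], [0.0, -0.3], [-0.2, -0.6], [0.7, -0.5], [1.1, -0.2], [-0.6, -0.1], [-0.2, -0.6], [-0.1, -0.9], [-0.7, -1.3]] [[-0.6, -0.1], [-0.9, -0.4], [-0.6, -0.2], [0.0, -0.0], [-0.7, -0.2], [-1.2, -1.3], [-0.9, -1.5]]
```

```bash
python3 -c "
from h import *
go((379,-174,110,30),(450,-100,190,0),(566.5,5.5,170,0))"
```

```text
clock 3.675 pos [ 379.4 -174.    32.1] yaw 30.04 F [-1.6  3.1  8.6] w 45.1 j [-0.04  0.35 -0.75  0.   -0.46 -1.01]
xyz [-0.0779, 0.0, -0.0001] turn 0.0
xyz [-0.1577, 0.0283, 0.0987] turn 30.0
xyz [-0.1373, 0.0614, 0.2523] turn 30.0
```

Emit:
carry_out --plan '[{"hand": 0.03,"xyz": [-0.04,0,0],"turn": 0},{"hand": 0.03,"xyz": [-0.078,0,0],"turn": 0},{"hand": 0.03,"xyz": [-0.12,0.014,0.05],"turn": 8},{"hand": 0.03,"xyz": [-0.158,0.028,0.099],"turn": 16},{"hand": 0.03,"xyz": [-0.15,0.04,0.15],"turn": 24},{"hand": 0.03,"xyz": [-0.145,0.051,0.2],"turn": 30},{"hand": 0.03,"xyz": [-0.137,0.061,0.24],"turn": 30},{"hand": 0.03,"xyz": [-0.137,0.061,0.252],"turn": 30},{"hand": 0.03,"xyz": [-0.137,0.061,0.252],"turn": 30},{"hand": 0.03,"xyz": [-0.137,0.061,0.252],"turn": 30}]'

```text
clock: 4.92
position: [565.1, 4.1, 167.7]
ee_rot: [0.001, 0.707, -0.0, 0.707]
contact_force: [1.0, -0.0, -3.1]
gripper_width: 45.1
```

```bash
python3 -c "
from h import *
go((566.5,5.5,137,0))
im=grab('top','t4',(220,135,380,275),5)
im=grab('side','s4',(255,100,435,310),4)"
```

```text
clock 4.925 pos [565.1   4.1 167.7] yaw -0.07 F [ 1.  -0.  -3.1] w 45.1 j [ 0.29  0.36 -0.26 -0.   -0.96 -1.87]
xyz [0.0307, 0.0014, 0.0013] turn -0.1
```

View pics/t4.png

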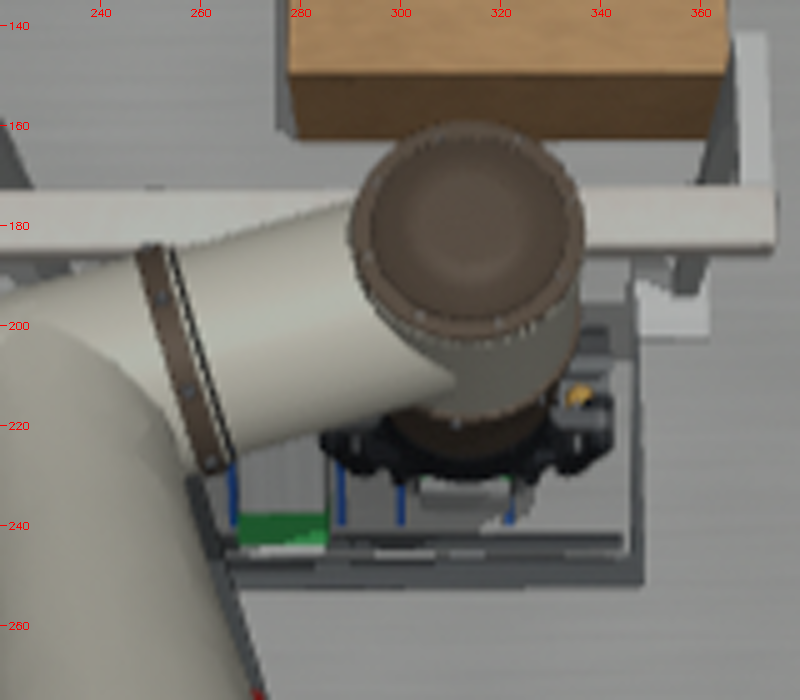

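View pics/s4.png

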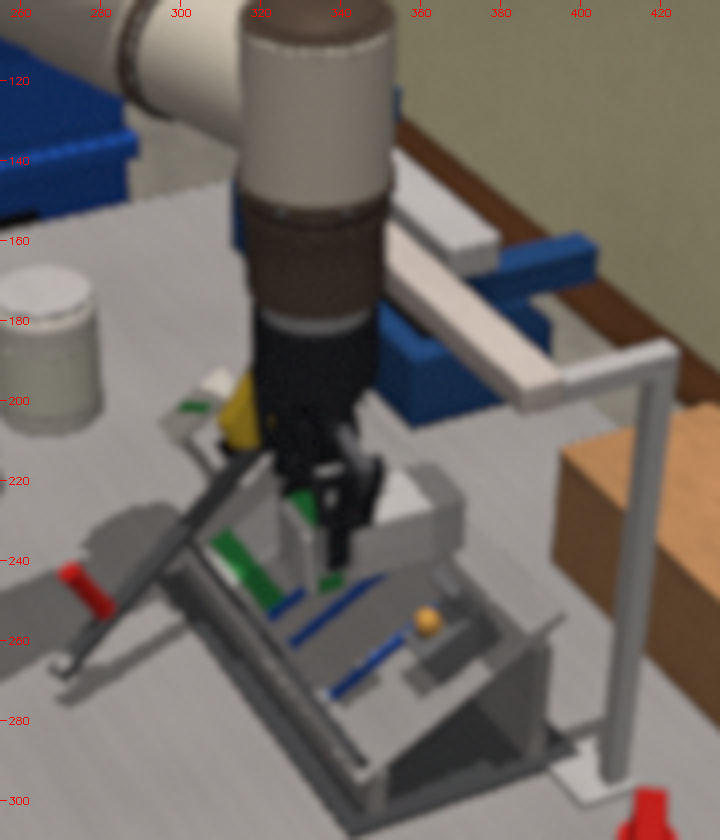

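Run:
```python
from h import *
T=cal('top');S=cal('side')
for z in (181,137):
    print(z,proj(T,[[550,27,z],[550,-19,z]]).round(1).tolist())
for z in (100,168,222,260,300,320,350,380): print(z,proj(S,[565,4,z]).round(1), "scale", 240/np.tan(np.radians(46.808/2))/ (S[3][2]@[565,4,z]+S[4][2]))
save(cv2.imread('pics/raw_t4.png'),'t4c',(285,215,350,260),12)
ox,oy=613,51
for nm,c in(('t',T),('s',S)):
    print(nm,proj(c,[[ox+x,oy+y,z] for x in (6,34) for y in (185,-185) for z in (309,331)]).round(1).tolist())
```

```text
181 [[302.7, 233.4], [321.8, 233.4]]
137 [[303.0, 237.7], [321.4, 237.7]]
100 [[332.4 253.1]] scale 0.3967271993048964
168 [[332.5 231.2]] scale 0.4086686044641334
222 [[332.6 212.9]] scale 0.41867612524716247
260 [[332.6 199.5]] scale 0.4260174158597785
300 [[332.7 184.8]] scale 0.43402845432682036
320 [[332.7 177.2]] scale 0.4381480285274527
350 [[332.8 165.6]] scale 0.4444761358337494
380 [[332.8 153.7]] scale 0.45098971370364005
t [[206.1, 188.7], [203.9, 185.3], [375.3, 188.3], [376.7, 184.8], [206.8, 176.6], [204.6, 173.0], [374.9, 176.3], [376.2, 172.6]]
s [[311.3, 136.2], [311.2, 128.4], [384.1, 205.1], [384.7, 196.4], [320.9, 134.0], [320.8, 126.3], [395.2, 202.0], [395.9, 193.3]]
```

View pics/t4c.png

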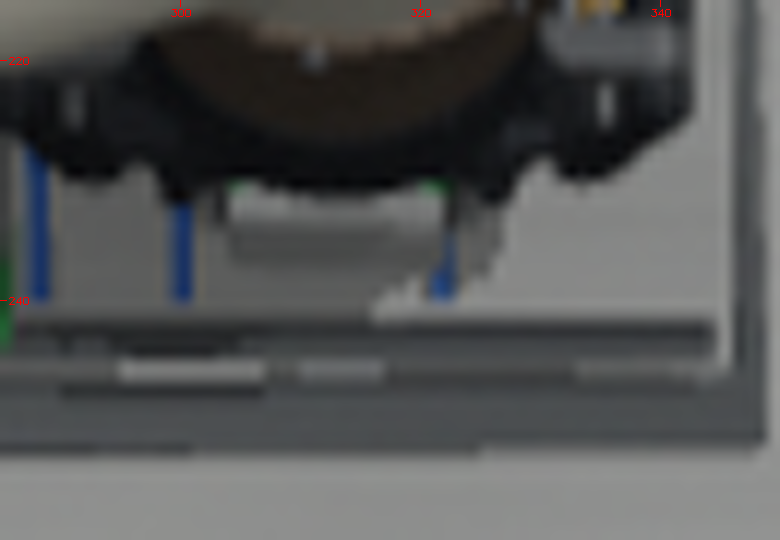

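Emit:
carry_out --plan '[{"hand": 0.03,"xyz": [0.01,0.0046,0],"turn": 0},{"hand": 0.03,"xyz": [0.028,0.0046,0],"turn": 0},{"hand": 0.03,"xyz": [0.028,0.0046,0],"turn": 0},{"hand": 0.03,"xyz": [0.028,0.0046,0],"turn": 0}]'

```text
clock: 5.52
position: [566.0, 9.4, 139.5]
ee_rot: [-0.0, 0.707, -0.0, 0.707]
contact_force: [0.0, 0.8, -2.4]
gripper_width: 45.0
```

```bash
python3 -c "
from h import *
go((565,8.7,133,0))
im=grab('top','t5',(285,215,350,260),12)
im=grab('side','s5',(275,180,425,310),5)"
```

```text
clock 5.525 pos [566.    9.4 139.5] yaw -0.0 F [ 0.   0.8 -2.4] w 45.0 j [ 0.3   0.39 -0.29  0.   -0.9  -1.87]
xyz [0.0065, -0.0007, -0.001] turn -0.0
```

View pics/t5.png

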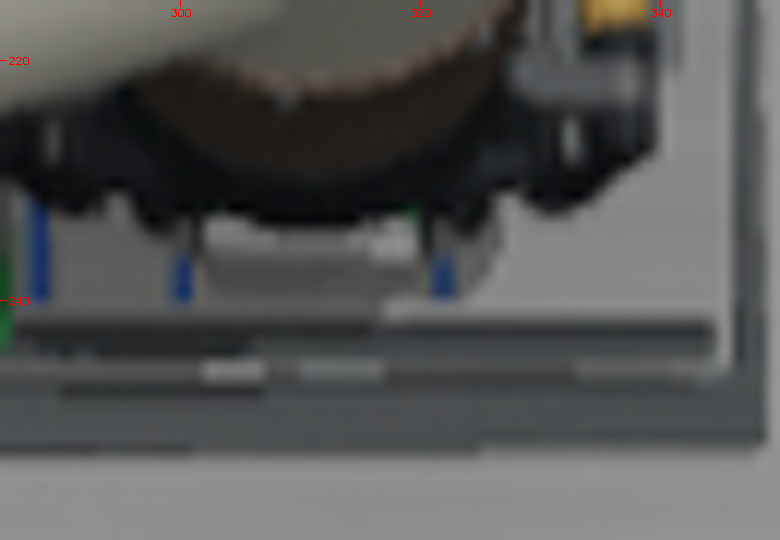

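View pics/s5.png

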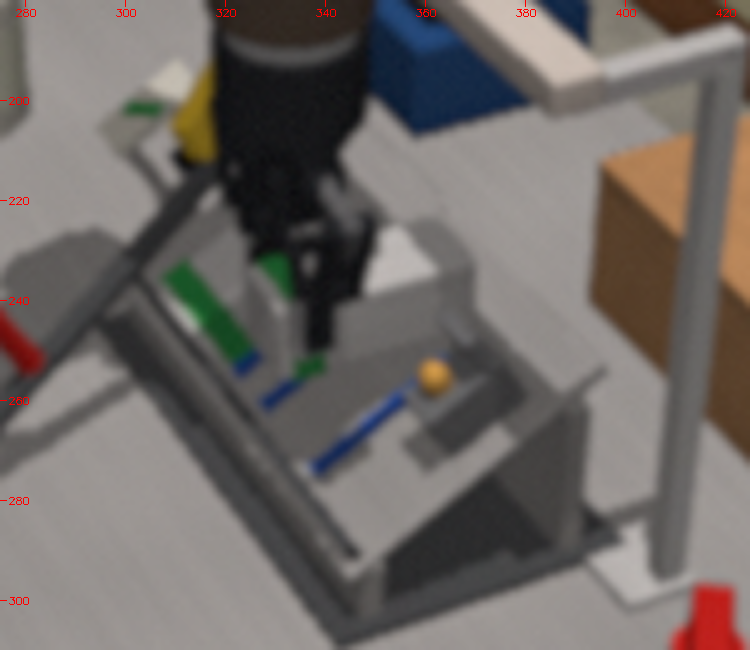

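Emit:
carry_out --plan '[{"hand": 0.03,"xyz": [0.008,0,0],"turn": 0},{"hand": 0.03,"xyz": [0.015,0,0],"turn": 0},{"hand": 0.03,"xyz": [0.022,0,-0.0005],"turn": 0},{"hand": 0.03,"xyz": [0.03,0,-0.001],"turn": 0},{"hand": 0.03,"xyz": [0.03,0,-0.001],"turn": 0}]'

```text
clock: 6.25
position: [562.0, 8.7, 108.6]
ee_rot: [-0.0, 0.709, -0.001, 0.705]
contact_force: [-7.1, -0.2, 2.6]
gripper_width: 45.4
```

```bash
python3 -c "
from h import *
go((561,9.3,82,0))
im=grab('side','s6',(275,180,425,310),5)"
```

```text
clock 6.25 pos [562.    8.7 108.6] yaw -0.06 F [-7.1 -0.2  2.6] w 45.4 j [ 0.3   0.42 -0.33 -0.   -0.83 -1.87]
xyz [0.0266, 0.0007, -0.0009] turn -0.1
```

View pics/s6.png

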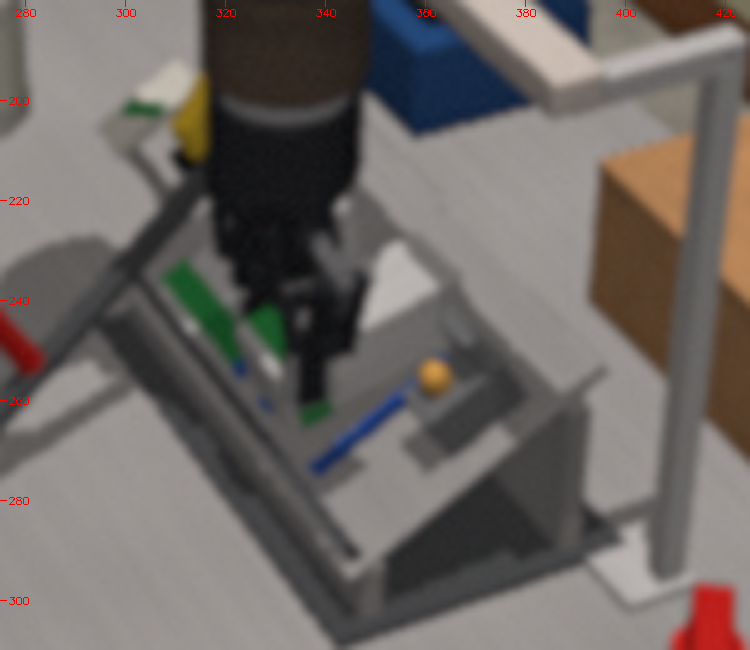

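Emit:
carry_out --plan '[{"hand": 0.03,"xyz": [0.008,0,-0.001],"turn": 0},{"hand": 0.03,"xyz": [0.015,0,-0.002],"turn": 0},{"hand": 0.03,"xyz": [0.022,0,-0.0025],"turn": 0},{"hand": 0.03,"xyz": [0.022,0,-0.0025],"turn": 0}]'

```text
clock: 6.8
position: [562.1, 9.0, 87.3]
ee_rot: [0.0, 0.707, -0.0, 0.707]
contact_force: [-3.1, -1.7, 2.4]
gripper_width: 44.9
```

```bash
python3 -c "
from h import *
go((561,9.3,82,0))
im=grab('side','s7',(275,180,425,310),5)"
```

```text
clock 6.8 pos [562.1   9.   87.3] yaw -0.04 F [-3.1 -1.7  2.4] w 44.9 j [ 0.3   0.45 -0.35  0.   -0.77 -1.88]
xyz [0.0053, 0.0003, -0.0011] turn -0.0
```

View pics/s7.png

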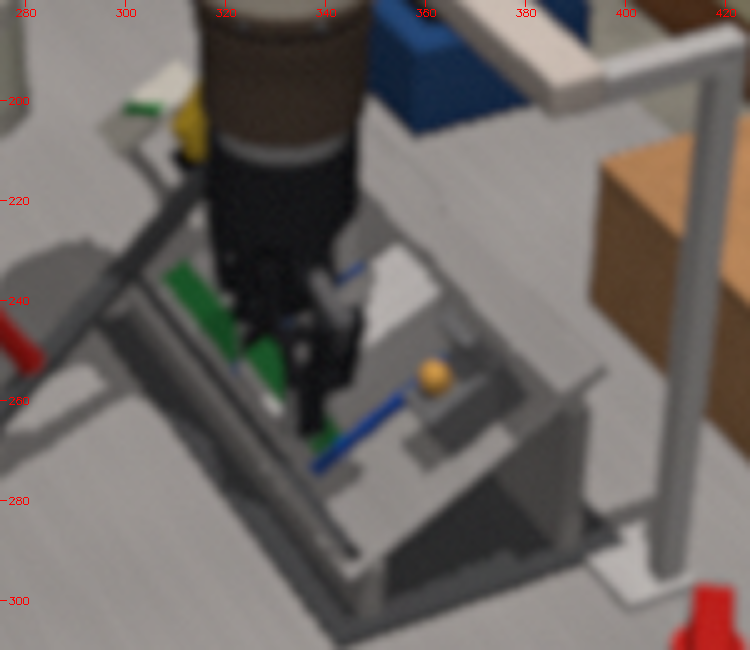

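Emit:
carry_out --plan '[{"hand": 0.03,"xyz": [0.004,0,-0.0005],"turn": 0},{"hand": 0.03,"xyz": [0.007,0,-0.001],"turn": 0},{"hand": 0.03,"xyz": [0.007,0,-0.001],"turn": 0}]'

```text
clock: 7.22
position: [562.6, 9.4, 81.3]
ee_rot: [-0.0, 0.706, 0.0, 0.708]
contact_force: [-2.9, -3.5, 7.0]
gripper_width: 45.2
```

```bash
python3 -c "
from h import *
go((561,9.3,82,0))
im=grab('side','s8',(275,180,425,310),5)"
```

```text
clock 7.225 pos [562.6   9.4  81.3] yaw 0.01 F [-2.9 -3.5  7. ] w 45.2 j [ 0.31  0.45 -0.36  0.   -0.76 -1.88]
xyz [-0.0007, -0.0001, -0.0016] turn 0.0
```

View pics/s8.png

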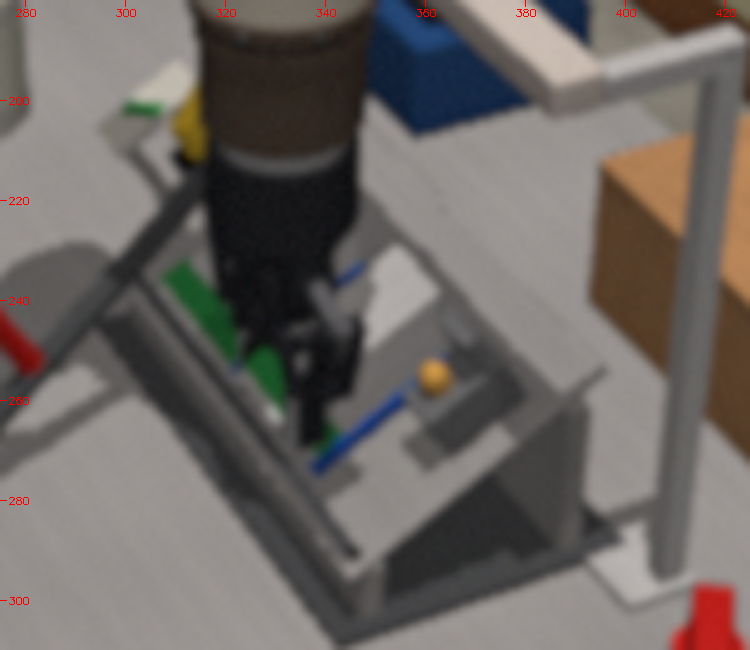

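Emit:
carry_out --plan '[{"hand": 0.052,"xyz": [0,0,0],"turn": 0},{"hand": 0.06,"xyz": [0,0,0],"turn": 0},{"hand": 0.06,"xyz": [0,0,0],"turn": 0},{"hand": 0.06,"xyz": [-0.005,0,0],"turn": 0},{"hand": 0.06,"xyz": [-0.03,0,-0.004],"turn": 0},{"hand": 0.06,"xyz": [-0.07,0,-0.01],"turn": 0},{"hand": 0.06,"xyz": [-0.12,0,-0.05],"turn": 0},{"hand": 0.06,"xyz": [-0.16,0,-0.1],"turn": 0},{"hand": 0.06,"xyz": [-0.16,0,-0.1],"turn": 0}]'

```text
clock: 8.4
position: [460.3, 9.5, 244.2]
ee_rot: [0.001, 0.704, 0.001, 0.71]
contact_force: [0.8, -0.1, -0.3]
gripper_width: 60.1
```

```bash
python3 -c "
from h import *
go((561,9.3,82,0))
im=grab('side','s9',(275,180,425,310),5)
im=grab('top','t9',(220,185,360,300),5)"
```

```text
clock 8.4 pos [460.3   9.5 244.2] yaw 0.05 F [ 0.8 -0.1 -0.3] w 60.1 j [ 0.38  0.1  -0.39  0.   -1.07 -1.95]
xyz [0.163, -0.0008, 0.0994] turn 0.1
```

View pics/s9.png

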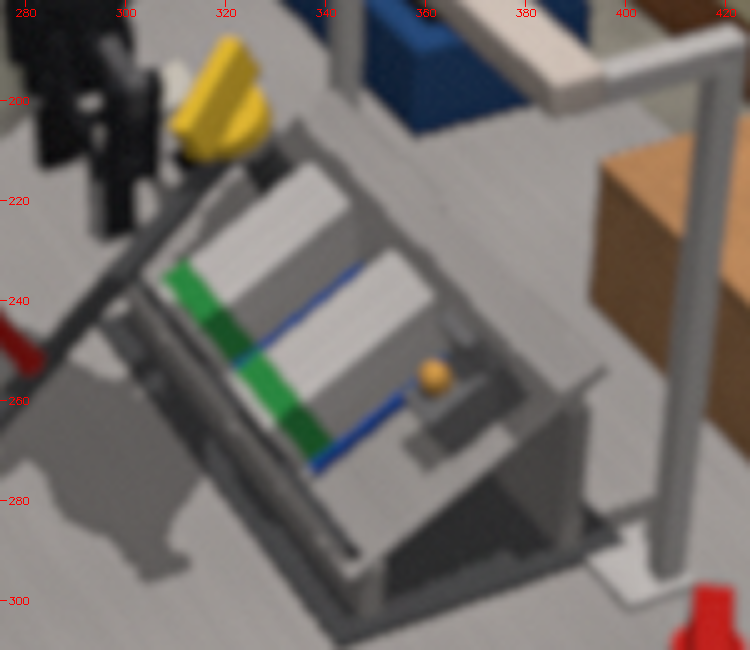

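View pics/t9.png

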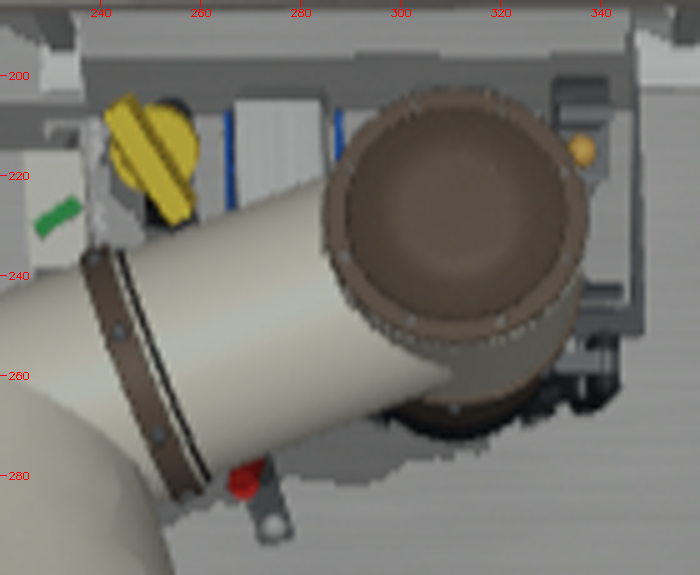

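```bash
python3 -c "
from h import *
im=grab('wrist','w10')"
```

```text
(no output)
```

View pics/w10.png

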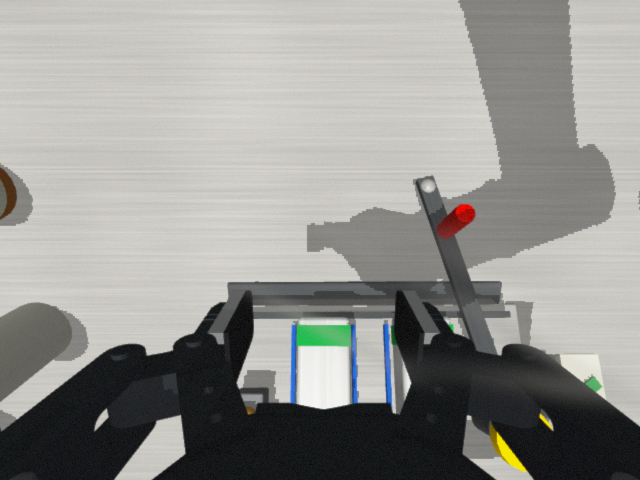

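```bash
python3 -c "
from h import *
im=cv2.imread('pics/raw_w10.png');save(im,'w10a',(410,165,530,295),5);save(im,'w10b',(220,270,400,415),4)"
```

```text
(no output)
```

View pics/w10a.png

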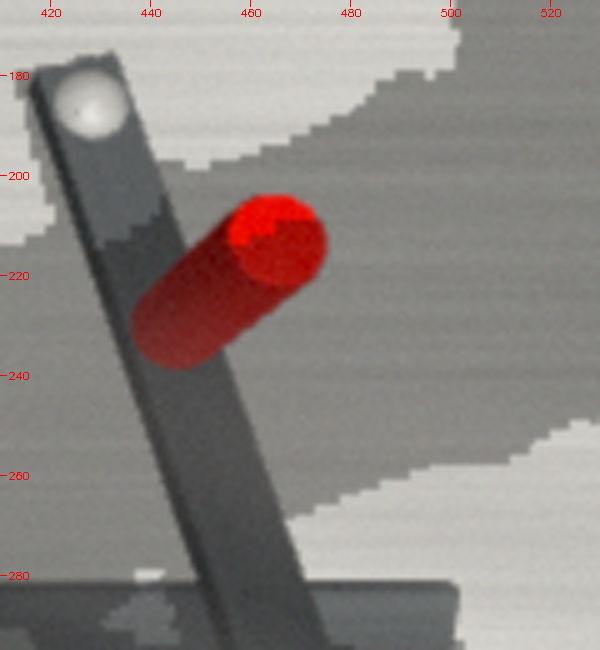

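View pics/w10b.png

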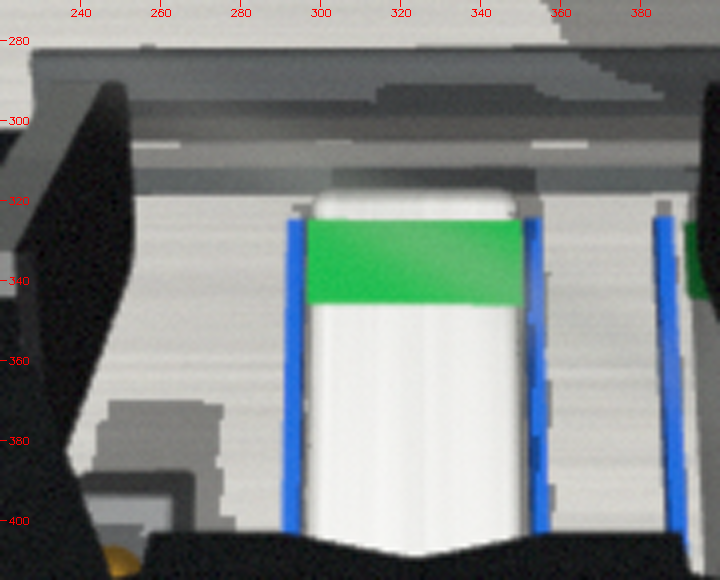

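```bash
cat > fit3.py <<'E'
from fit import *
W=cal("wrist")
def hand(p,zp,rad=170):
    R,o=RT([p[0],p[1],p[2]]);a=p[3]
    return R@np.array([30-rad*np.sin(a),105-rad*np.cos(a),zp])+o
def res(p):
    R,o=RT(p[:3]); r=[]
    r+=list(proj(W,hand(p,108))[0]-[466,213]); r+=list(proj(W,hand(p,58))[0]-[446,229.5])
    r+=list(proj(W,R@np.array([-2.8,155.2,71])+o)[0]-[593,384])
    for y,u0,v0,u1,v1 in [(-74,294,326,293,400),(-16,353.5,326,355.3,400),(16,385.8,326,388.5,400)]:
        n=np.array([-(v1-v0),u1-u0]);n=n/np.linalg.norm(n)
        for x in (-45,-10): r.append(n@(proj(W,R@np.array([x,y,8])+o)[0]-[u0,v0]))
    r.append(30*p[2])
    return np.array(r)
if __name__=="__main__":
    q=least_squares(res,[615,53,0,1.35],loss="soft_l1");print(q.x,q.fun.round(1))
    print("top",hand(q.x,108),"mid",hand(q.x,83),"base",hand(q.x,58))
    np.save("f3.npy",q.x)
    R,o=RT(q.x[:3])
    print("lip row pred", proj(W,[R@np.array([-61,-100,z])+o for z in(0,14)]), "tin low end", proj(W,R@np.array([-61,-45,44])+o))
E
python3 fit3.py
```

```text
[6.18286784e+02 5.70003962e+01 4.30261816e-02 1.35561382e+00] [ 0.1 -2.2 -0.4 -0.1 -6.7  3.6  0.4 -0.8  0.5 -0.8 -0.2 -1.9  1.3]
top [443.64262647 118.24575061 100.49106117] mid [456.13105793 118.78341195  78.84042608] base [468.61948939 119.3210733   57.18979099]
lip row pred [[268.10609823 324.75927241]
 [265.60891569 324.44778374]] tin low end [[321.73735797 321.17832581]]
```

Run:
```python
from fit3 import *
import fit3
def res2(p):
    P=[p[0],p[1],0,p[2]]; r=res(P); R,o=RT(P[:3])
    extra=proj(W,R@np.array([-61,-100,0])+o)[0][1]-319
    return np.r_[r[:4],r[6:12],extra]
q=least_squares(res2,[615,53,1.35],loss="soft_l1");P=[q.x[0],q.x[1],0,q.x[2]];print(q.x,q.fun.round(1))
print("top",hand(P,108),"mid",hand(P,83),"base",hand(P,58)); R,o=RT(P[:3]);print(proj(W,R@np.array([-2.8,155.2,72])+o))
print(onz(W,466,213,100.5),onz(W,446,229.5,57))
```

```text
[615.71962724  55.37221139   1.32371593] [ 1.  -0.3 -0.9  1.5  0.4  0.6  0.2  0.3 -0.6 -0.9 -0.5]
top [444.94718297 118.79462019 101.11214148] mid [457.44718297 118.79462019  79.46150638] base [469.94718297 118.79462019  57.81087129]
[[586.3605907  392.38614279]]
[445.29768173 118.34999718 100.5       ] [468.74493193 119.7914657   57.        ]
```

```bash
python3 -c "
from h import *
go((447,118.8,170,0),(447,118.8,86,0))"
```

```text
clock 8.55 pos [461.4   9.5 240.2] yaw -0.01 F [ 1.1  0.5 -0.4] w 59.8 j [ 0.37  0.11 -0.39 -0.   -1.07 -1.94]
xyz [0.0702, 0.1092, -0.0144] turn -0.0
xyz [0.1542, 0.1092, -0.0144] turn -0.0
```

Emit:
carry_out --plan '[{"hand": 0.06,"xyz": [0.03,0.055,-0.007],"turn": 0},{"hand": 0.06,"xyz": [0.07,0.109,-0.014],"turn": 0},{"hand": 0.06,"xyz": [0.07,0.109,-0.014],"turn": 0},{"hand": 0.06,"xyz": [0.07,0.109,-0.014],"turn": 0}]'

```text
clock: 9.05
position: [447.6, 118.5, 169.0]
ee_rot: [-0.001, 0.708, -0.001, 0.706]
contact_force: [0.0, 0.3, 0.9]
gripper_width: 59.8
```

```bash
python3 -c "
from h import *
go((447,118.8,86,0))
im=grab('wrist','w11')"
```

```text
clock 9.05 pos [447.6 118.5 169. ] yaw 0.03 F [0.  0.3 0.9] w 59.8 j [ 0.61  0.19 -0.49  0.   -0.89 -2.18]
xyz [0.083, 0.0004, -0.0004] turn 0.0
```

View pics/w11.png

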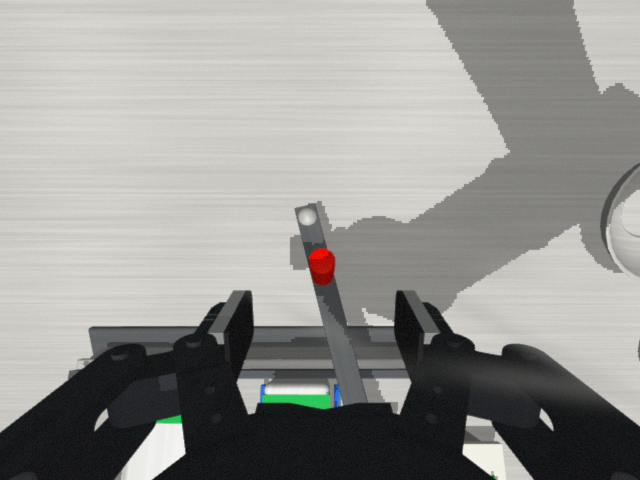

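Emit:
carry_out --plan '[{"hand": 0.06,"xyz": [0.045,0,0],"turn": 0},{"hand": 0.06,"xyz": [0.083,0,0],"turn": 0},{"hand": 0.06,"xyz": [0.083,0,0],"turn": 0},{"hand": 0.06,"xyz": [0.083,0,0],"turn": 0},{"hand": 0.004,"xyz": [0.083,0,0],"turn": 0},{"hand": 0.004,"xyz": [0.083,0,0],"turn": 0},{"hand": 0.004,"xyz": [0.083,0,0],"turn": 0},{"hand": 0.004,"xyz": [0.083,0,0],"turn": 0},{"hand": 0.004,"xyz": [0.083,0,0],"turn": 0},{"hand": 0.004,"xyz": [0.083,0,0],"turn": 0}]'

```text
clock: 10.35
position: [447.7, 118.7, 88.2]
ee_rot: [0.0, 0.707, 0.0, 0.708]
contact_force: [-1.3, -0.1, 7.0]
gripper_width: 14.4
```

```bash
python3 -c "
from h import *
go((447,118.8,86,0))
print(onz(cal('wrist'),321,257,101))
im=grab('wrist','w12')"
```

```text
clock 10.35 pos [447.7 118.7  88.2] yaw 0.02 F [-1.3 -0.1  7. ] w 14.4 j [ 0.61  0.31 -0.59  0.   -0.67 -2.18]
xyz [0.0022, 0.0001, -0.0007] turn 0.0
[442.46177405 117.75643497 101.        ]
```

View pics/w12.png

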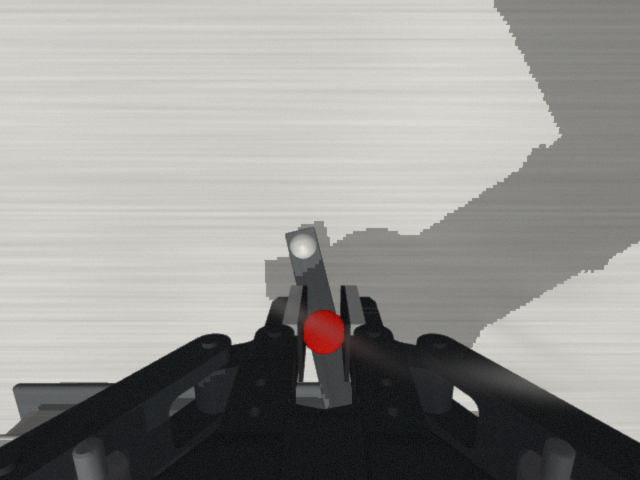

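```bash
python3 -c "
import numpy as np
a0=1.327
for a in np.linspace(1.227,0.327,10):
    dx=170*(np.sin(a0)-np.sin(a)); dy=-170*(np.cos(a)-np.cos(a0))
    print(round(a,3),[round(-.5*dx/1000,4),round(dy/1000,4),round(.866*dx/1000,4)])"
```

```text
1.227 [np.float64(-0.0025), np.float64(-0.0163), np.float64(0.0043)]
1.127 [np.float64(-0.0057), np.float64(-0.032), np.float64(0.0099)]
1.027 [np.float64(-0.0097), np.float64(-0.0469), np.float64(0.0169)]
0.927 [np.float64(-0.0145), np.float64(-0.061), np.float64(0.0251)]
0.827 [np.float64(-0.0199), np.float64(-0.0741), np.float64(0.0345)]
0.727 [np.float64(-0.026), np.float64(-0.086), np.float64(0.045)]
0.627 [np.float64(-0.0326), np.float64(-0.0966), np.float64(0.0565)]
0.527 [np.float64(-0.0397), np.float64(-0.1059), np.float64(0.0688)]
0.427 [np.float64(-0.0473), np.float64(-0.1137), np.float64(0.0819)]
0.327 [np.float64(-0.0552), np.float64(-0.12), np.float64(0.0956)]
```

Emit:
carry_out --plan '[{"hand": 0.004,"xyz": [-0.0045,-0.0163,0.0043],"turn": 0},{"hand": 0.004,"xyz": [-0.0077,-0.032,0.0099],"turn": 0},{"hand": 0.004,"xyz": [-0.0117,-0.0469,0.0169],"turn": 0},{"hand": 0.004,"xyz": [-0.0165,-0.061,0.0251],"turn": 0},{"hand": 0.004,"xyz": [-0.0165,-0.061,0.0251],"turn": 0}]'

```text
clock: 11.02
position: [472.8, 55.9, 103.9]
ee_rot: [0.001, 0.707, -0.001, 0.707]
contact_force: [2.3, -0.1, -4.4]
gripper_width: 13.7
```

```bash
python3 -c "
from h import *
go((447.7+25,118.7-61,88.2+14.5,0))
im=grab('wrist','w13')"
```

```text
clock 11.025 pos [472.8  55.9 103.9] yaw -0.16 F [ 2.3 -0.1 -4.4] w 13.7 j [ 0.46  0.3  -0.54  0.   -0.73 -2.03]
xyz [0.0012, 0.0018, -0.0001] turn -0.2
```

View pics/w13.png

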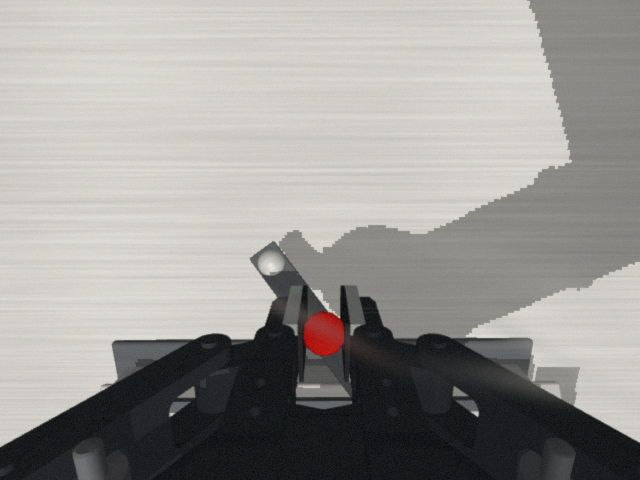

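Emit:
carry_out --plan '[{"hand": 0.004,"xyz": [-0.0054,-0.0131,0.0094],"turn": 0},{"hand": 0.004,"xyz": [-0.0115,-0.025,0.0199],"turn": 0},{"hand": 0.004,"xyz": [-0.0181,-0.0356,0.0314],"turn": 0},{"hand": 0.004,"xyz": [-0.0252,-0.0449,0.0437],"turn": 0},{"hand": 0.004,"xyz": [-0.0328,-0.0527,0.0568],"turn": 0},{"hand": 0.004,"xyz": [-0.0407,-0.059,0.0705],"turn": 0},{"hand": 0.004,"xyz": [-0.0407,-0.059,0.0705],"turn": 0}]'

```text
clock: 11.95
position: [545.1, -2.2, 145.9]
ee_rot: [0.001, 0.706, -0.001, 0.709]
contact_force: [1.6, 1.5, 0.8]
gripper_width: 14.2
```

```bash
python3 -c "
from h import *
go((543,-1.5,144,0))
im=grab('side','s14',(275,150,425,310),5)
im=grab('top','t14',(220,185,360,300),5)"
```

```text
clock 11.95 pos [545.1  -2.2 145.9] yaw -0.12 F [1.6 1.5 0.8] w 14.2 j [ 0.29  0.35 -0.33  0.   -0.89 -1.87]
xyz [0.0019, 0.0007, -0.0022] turn -0.1
```

View pics/s14.png

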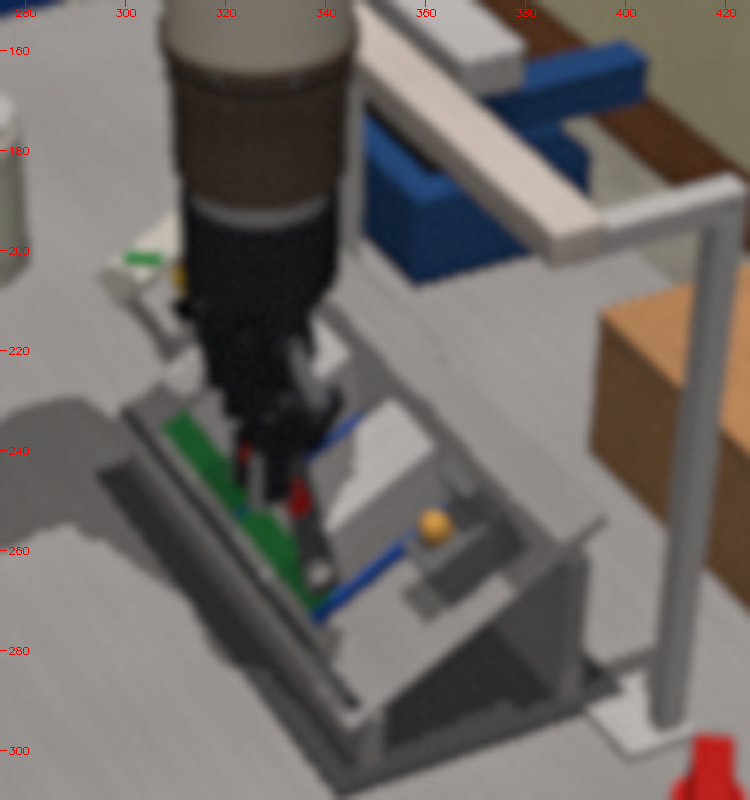

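View pics/t14.png

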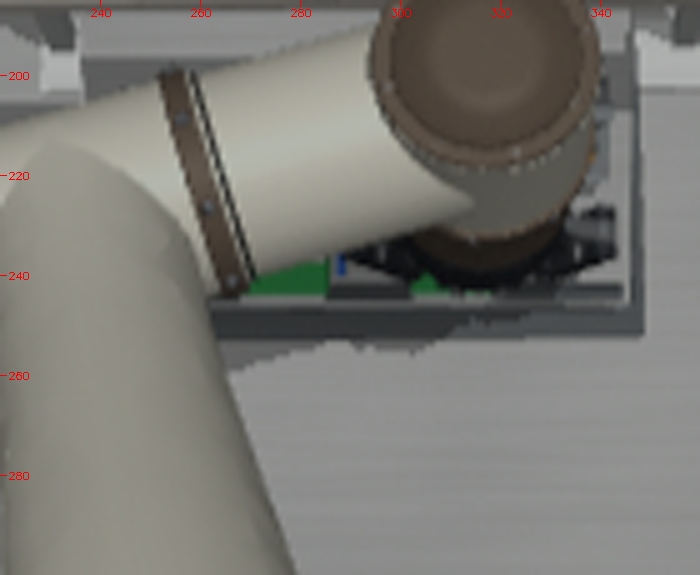

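Emit:
carry_out --plan '[{"hand": 0.05,"xyz": [0,0,0],"turn": 0},{"hand": 0.05,"xyz": [0,0,0],"turn": 0},{"hand": 0.05,"xyz": [0,0,0],"turn": 0},{"hand": 0.05,"xyz": [0,-0.001,-0.018],"turn": 0},{"hand": 0.05,"xyz": [0,-0.002,-0.036],"turn": 0},{"hand": 0.05,"xyz": [0,-0.003,-0.042],"turn": 0},{"hand": 0.0,"xyz": [-0.002,-0.003,-0.042],"turn": 0},{"hand": 0.0,"xyz": [-0.002,-0.003,-0.042],"turn": 0},{"hand": 0.0,"xyz": [-0.002,-0.003,-0.042],"turn": 0},{"hand": 0.0,"xyz": [-0.002,-0.003,-0.042],"turn": 0}]'

```text
clock: 13.3
position: [501.1, -4.6, 146.3]
ee_rot: [0.0, 0.707, -0.0, 0.707]
contact_force: [0.9, -0.2, -1.1]
gripper_width: 0.1
```

```bash
python3 -c "
from h import *
go((523,-6,150,0),(569,-10,173,0))
im=grab('side','s15',(275,150,425,310),5)"
```

```text
clock 13.3 pos [501.1  -4.6 146.3] yaw -0.02 F [ 0.9 -0.2 -1.1] w 0.1 j [ 0.32  0.28 -0.43  0.   -0.86 -1.89]
xyz [-0.0037, -0.0014, 0.0219] turn -0.0
xyz [-0.0267, -0.0054, 0.0679] turn -0.0
```

View pics/s15.png

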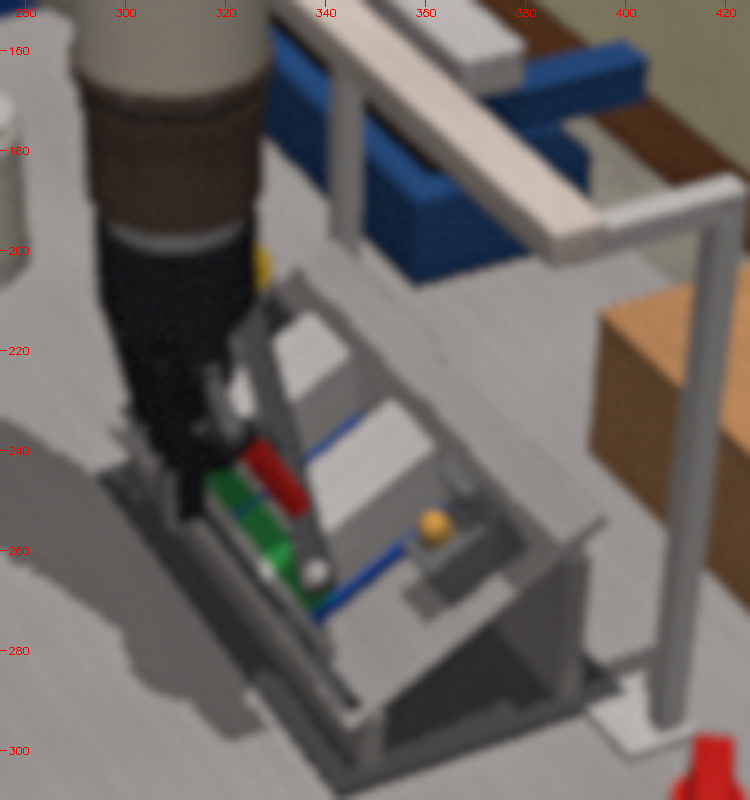

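Emit:
carry_out --plan '[{"hand": 0.0,"xyz": [-0.004,-0.001,0.015],"turn": 0},{"hand": 0.0,"xyz": [-0.009,-0.002,0.026],"turn": 0},{"hand": 0.0,"xyz": [-0.013,-0.003,0.036],"turn": 0},{"hand": 0.0,"xyz": [-0.018,-0.004,0.046],"turn": 0},{"hand": 0.0,"xyz": [-0.023,-0.005,0.056],"turn": 0},{"hand": 0.0,"xyz": [-0.023,-0.005,0.056],"turn": 0}]'

```text
clock: 14.1
position: [557.9, -9.6, 169.8]
ee_rot: [0.0, 0.707, -0.0, 0.708]
contact_force: [-1.3, -0.1, -0.3]
gripper_width: -0.0
```

```bash
python3 -c "
from h import *
go((569,-10,173,0))
im=grab('side','s16',(275,150,425,310),5)"
```

```text
clock 14.1 pos [557.9  -9.6 169.8] yaw -0.04 F [-1.3 -0.1 -0.3] w -0.0 j [ 0.27  0.34 -0.27 -0.   -0.96 -1.84]
xyz [-0.0032, -0.0004, 0.0111] turn -0.0
```

View pics/s16.png

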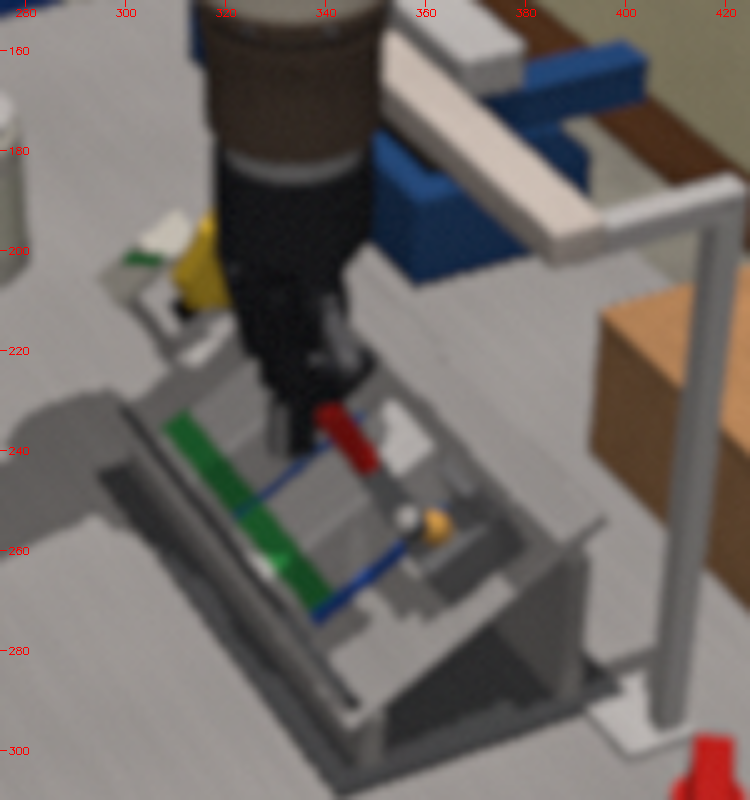

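Emit:
carry_out --plan '[{"hand": 0.0,"xyz": [-0.002,-0.0005,0.004],"turn": 0},{"hand": 0.0,"xyz": [-0.003,-0.0005,0.008],"turn": 0},{"hand": 0.0,"xyz": [-0.004,-0.0005,0.011],"turn": 0},{"hand": 0.0,"xyz": [-0.004,-0.0005,0.011],"turn": 0}]'

```text
clock: 14.65
position: [564.1, -10.2, 172.5]
ee_rot: [-0.0, 0.71, -0.0, 0.704]
contact_force: [-10.0, 1.1, 4.9]
gripper_width: -0.0
```

```bash
python3 -c "
from h import *
go((569,-10,173,0))
im=grab('side','s17',(305,150,425,290),6)"
```

```text
clock 14.65 pos [564.1 -10.2 172.5] yaw -0.02 F [-10.    1.1   4.9] w -0.0 j [ 0.27  0.35 -0.24 -0.   -0.98 -1.84]
xyz [-0.0005, 0.0002, 0.0049] turn -0.0
```

View pics/s17.png

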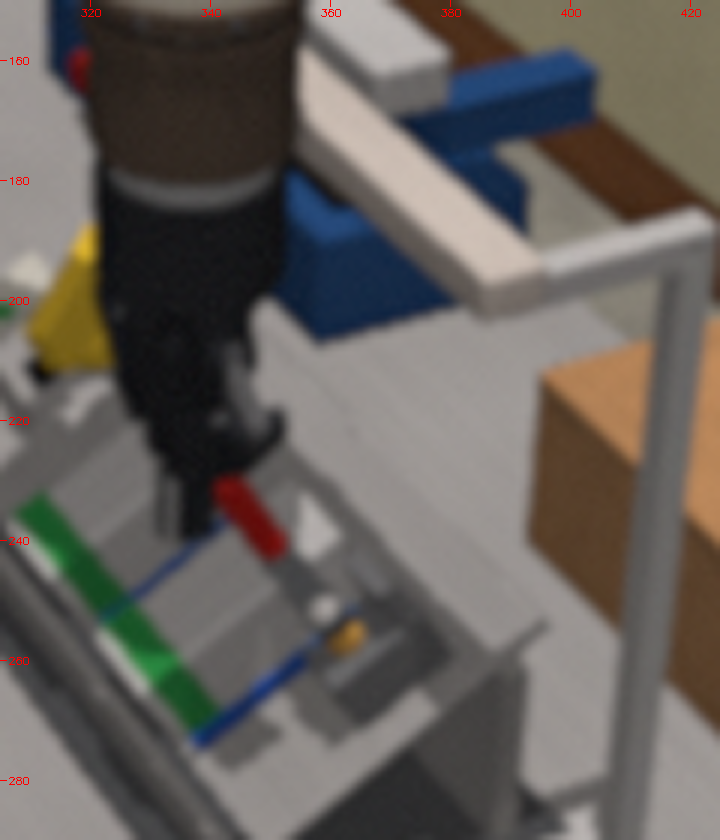

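Emit:
carry_out --plan '[{"hand": 0.0,"xyz": [-0.001,0,0.0015],"turn": 0},{"hand": 0.0,"xyz": [-0.001,0,0.003],"turn": 0},{"hand": 0.0,"xyz": [-0.001,0,0.003],"turn": 0}]'

```text
clock: 15.08
position: [570.3, -10.1, 174.5]
ee_rot: [-0.0, 0.708, -0.0, 0.707]
contact_force: [-4.4, -0.1, 2.8]
gripper_width: -0.2
```

```bash
python3 -c "
from h import *
go((569,-10,173,0))
im=grab('side','s18',(305,150,425,290),6)"
```

```text
clock 15.075 pos [570.3 -10.1 174.5] yaw -0.01 F [-4.4 -0.1  2.8] w -0.2 j [ 0.27  0.36 -0.23 -0.   -0.98 -1.84]
xyz [0.0015, 0.0001, -0.0013] turn -0.0
```

View pics/s18.png

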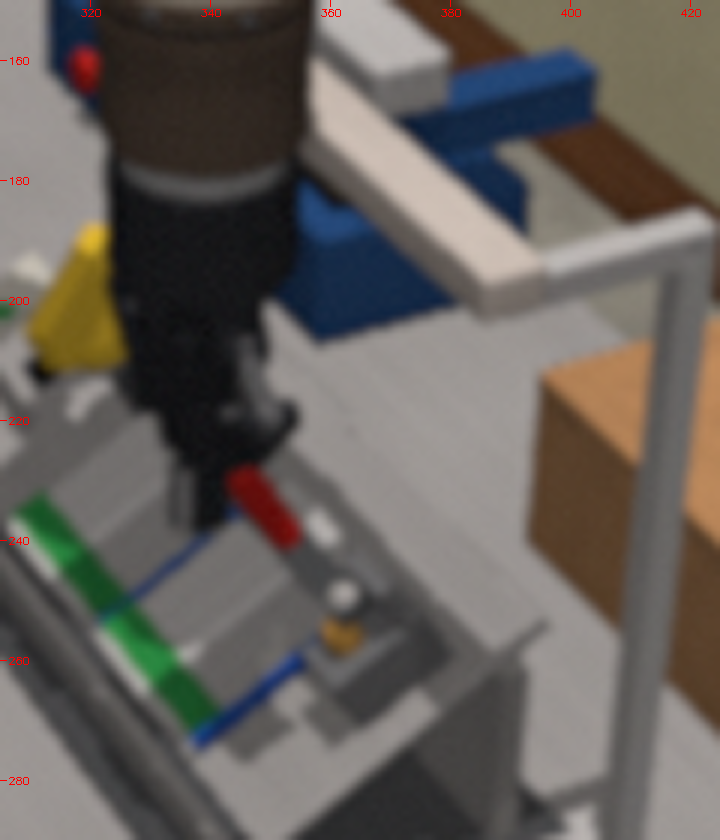

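Emit:
carry_out --plan '[{"hand": 0.0,"xyz": [-0.0005,0,0.002],"turn": 0},{"hand": 0.0,"xyz": [-0.0005,0,0.002],"turn": 0}]'

```text
clock: 15.38
position: [570.6, -10.3, 174.6]
ee_rot: [0.0, 0.709, -0.0, 0.705]
contact_force: [-9.3, 0.4, 5.6]
gripper_width: -0.2
```

```bash
python3 -c "
from h import *
go((569,-10,173,0))
im=grab('side','s19',(305,150,425,290),6)"
```

```text
clock 15.375 pos [570.6 -10.3 174.6] yaw -0.04 F [-9.3  0.4  5.6] w -0.2 j [ 0.27  0.36 -0.23 -0.   -0.99 -1.84]
xyz [0.0016, 0.0002, -0.0016] turn -0.0
```

View pics/s19.png

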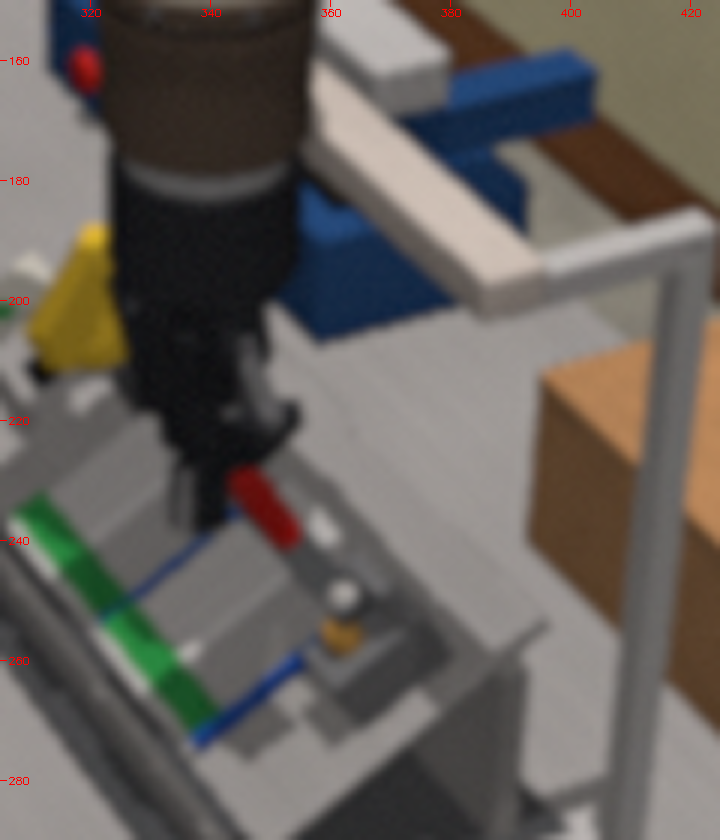

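Emit:
carry_out --plan '[{"hand": 0.0,"xyz": [0,0,-0.02],"turn": 0},{"hand": 0.0,"xyz": [-0.03,0.01,-0.06],"turn": 0},{"hand": 0.0,"xyz": [-0.08,0.03,-0.09],"turn": 0},{"hand": 0.0,"xyz": [-0.12,0.04,-0.11],"turn": 0},{"hand": 0.0,"xyz": [-0.12,0.04,-0.11],"turn": 0},{"hand": 0.0,"xyz": [-0.12,0.04,-0.11],"turn": 0}]'

```text
clock: 16.18
position: [463.4, 30.3, 294.7]
ee_rot: [0.0, 0.707, 0.0, 0.708]
contact_force: [0.2, 0.0, 0.4]
gripper_width: -0.0
```

```bash
python3 -c "
from h import *
go((569,-10,173,0))
im=grab('wrist','w20')
im=grab('top','t20',(215,185,355,270),5)
im=grab('side','s20',(285,150,415,290),6)"
```

```text
clock 16.175 pos [463.4  30.3 294.7] yaw -0.0 F [0.2 0.  0.4] w -0.0 j [ 0.42  0.07 -0.29 -0.   -1.21 -1.99]
xyz [0.1218, -0.0405, 0.1054] turn -0.0
```

View pics/w20.png

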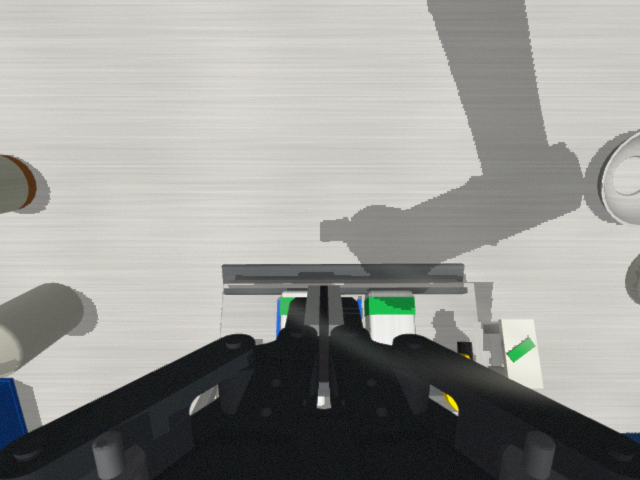

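View pics/t20.png

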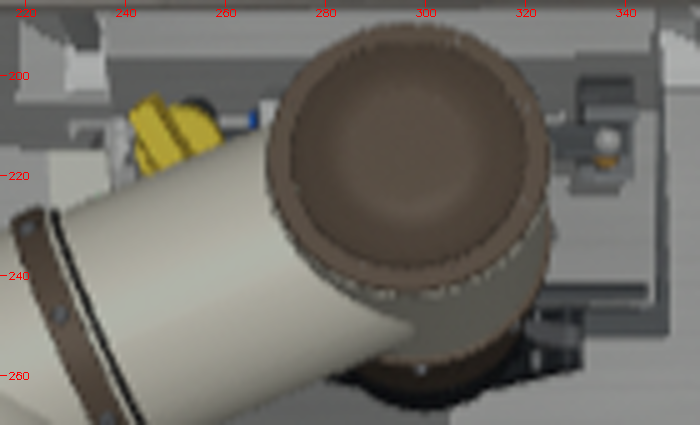

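View pics/s20.png

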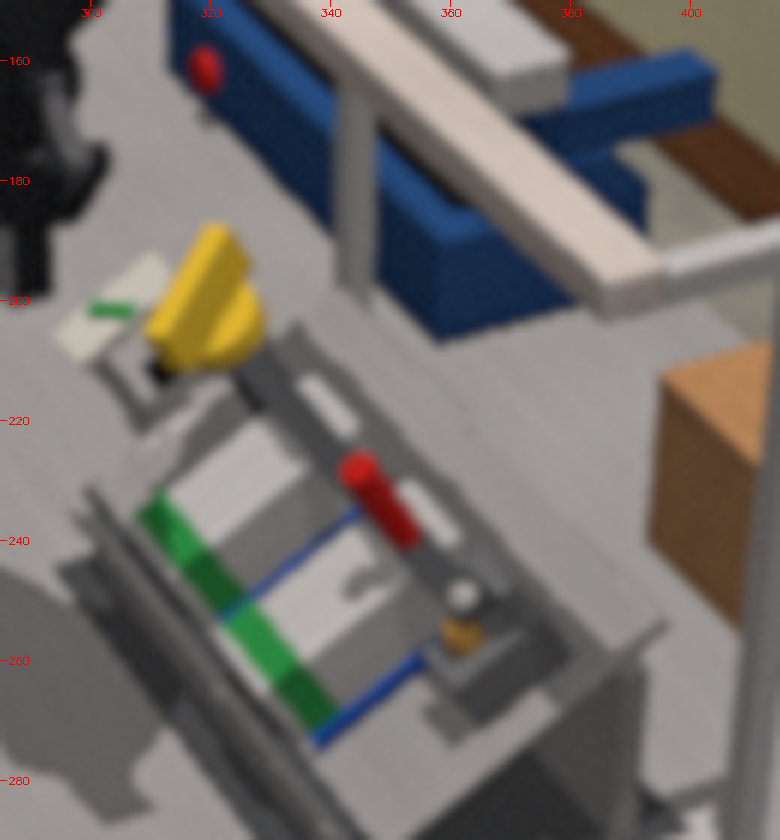

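Run:
```python
from fit import *
W=cal("wrist")
im=cv2.imread('pics/raw_w20.png');save(im,'w20a',(430,300,560,430),6)
save(cv2.imread('pics/raw_t9.png'),'t9f',(215,190,275,245),12)
save(cv2.imread('pics/raw_s20.png'),'s20f',(285,175,345,225),12)
for (ox,oy) in [(615.6,54.5)]:
  R,o=RT([ox,oy,0])
  for phi in (0.4,0.6,0.8,1.0):
    X=np.array([[30+40*np.cos(phi+2.6),105+40*np.sin(phi+2.6),66]]+[[30+s*32*np.cos(phi),105+s*32*np.sin(phi),100] for s in (1,-1)])@R.T+o
    print(phi,"W",proj(W,X).round(1).tolist(),"S",proj(S,X).round(1).tolist(),"T",proj(T,X).round(1).tolist())
  lm=R@np.array([-2.8,155.2,72])+o; print(proj(W,lm),proj(S,lm),proj(T,lm))
  for z in (58,108): h=R@np.array([30,-65,z])+o; print("handle shut",z,proj(S,h))
```

```text
0.4 W [[468.4, 342.5], [503.1, 435.0], [463.9, 356.3]] S [[308.7, 211.3], [321.7, 186.1], [308.5, 204.6]] T [[248.6, 229.5], [242.9, 205.7], [254.1, 229.1]]
0.6 W [[459.7, 342.2], [509.7, 430.7], [457.5, 360.3]] S [[309.9, 212.9], [319.9, 185.9], [310.3, 204.9]] T [[251.7, 229.6], [240.7, 207.0], [256.3, 227.9]]
0.8 W [[451.3, 343.6], [515.2, 424.9], [452.0, 365.5]] S [[311.5, 214.0], [317.9, 186.0], [312.3, 204.9]] T [[254.8, 229.1], [238.7, 208.6], [258.2, 226.3]]
1.0 W [[443.5, 346.8], [519.4, 418.0], [447.7, 372.0]] S [[313.5, 214.8], [315.8, 186.5], [314.4, 204.4]] T [[257.8, 228.0], [237.2, 210.6], [259.8, 224.3]]
[[521.0036649 350.424221 ]] [[302.8205109 200.4138034]] [[230.47345727 227.5533775 ]]
handle shut 58 [[352.15714257 238.354931  ]]
handle shut 108 [[343.52238137 226.75117402]]
```

```bash
cat > fin.py <<'E'
from fit import *
O=(615.6,54.5,0)
def ymask(im):
    h=cv2.cvtColor(im,cv2.COLOR_BGR2HSV); return ((h[...,0]>18)&(h[...,0]<36)&(h[...,1]>110)&(h[...,2]>60)).astype(np.uint8)
def sil(c,phi,du=0,dv=0,K=4,box=(0,0,640,480)):
    R,o=RT(O); x0,y0,x1,y1=box; m=np.zeros(((y1-y0)*K,(x1-x0)*K),np.uint8)
    e=np.array([np.cos(phi),np.sin(phi),0]);n=np.array([-e[1],e[0],0]);h=np.array([30,105,0])
    fin=[h+s*32*e+t*7*n+[0,0,z] for s in(-1,1) for t in(-1,1) for z in(72,100)]
    th=np.linspace(0,2*np.pi,40); disc=[h+[22*np.cos(a),22*np.sin(a),z] for a in th for z in(60,72)]
    for P in (fin,disc):
        q=(proj(c,np.array(P)@R.T+o)+[du,dv]-[x0,y0]+.5)*K
        cv2.fillConvexPoly(m,cv2.convexHull(np.round(q).astype(np.int32)),1)
    return m
def est(im,c,box,K=4,verbose=True):
    x0,y0,x1,y1=box; M=cv2.resize(ymask(im[y0:y1,x0:x1])*255,None,fx=K,fy=K,interpolation=cv2.INTER_LINEAR)>127
    best=[]
    for phi in np.arange(-1.0,1.3,.02):
        # align shift by brute
        S0=sil(c,phi,0,0,K,box)
        b=(0,)
        for du in range(-10,11,2):
            for dv in range(-10,11,2):
                s=np.roll(np.roll(S0,du,1),dv,0)>0
                i=(s&M).sum()/max(1,(s|M).sum())
                if i>b[0]: b=(i,du/K,dv/K)
        best.append((b[0],phi,b[1],b[2]))
    best.sort(reverse=True); return M.sum()/K/K,best[:5]
if __name__=="__main__":
    print("side",est(cv2.imread("pics/raw_s20.png"),S,(290,175,345,225)))
    print("side0",est(cv2.imread("pics/side0.png"),S,(290,175,345,225)))
    print("top0",est(cv2.imread("pics/top0.png"),T,(230,190,275,240)))
E
python3 fin.py
```

```text
side (np.float64(326.75), [(np.float64(0.9059130434782608), np.float64(0.5800000000000014), 0.0, 0.5), (np.float64(0.9017872635779975), np.float64(0.6200000000000014), 0.0, 0.5), (np.float64(0.9010662471595875), np.float64(0.6400000000000015), 0.0, 0.5), (np.float64(0.89970704807858), np.float64(0.5400000000000014), 0.0, 0.5), (np.float64(0.8996366153313722), np.float64(0.6000000000000014), 0.0, 0.5)])
side0 (np.float64(330.75), [(np.float64(0.9074234296591106), np.float64(0.5800000000000014), 0.0, 0.5), (np.float64(0.9036435848730789), np.float64(0.6200000000000014), 0.0, 0.5), (np.float64(0.9022130725681935), np.float64(0.5600000000000014), 0.0, 0.5), (np.float64(0.9022130725681935), np.float64(0.5400000000000014), 0.0, 0.5), (np.float64(0.9014981918374376), np.float64(0.6000000000000014), 0.0, 0.5)])
top0 (np.float64(326.75), [(np.float64(0.9250133904659882), np.float64(0.5000000000000013), 0.5, 0.0), (np.float64(0.9229671897289586), np.float64(0.4800000000000013), 0.5, 0.0), (np.float64(0.9221033868092692), np.float64(0.5200000000000014), 0.0, 0.0), (np.float64(0.9211559043881555), np.float64(0.5400000000000014), 0.0, 0.0), (np.float64(0.9171861086375779), np.float64(0.4600000000000013), 0.5, 0.0)])
```

```bash
python3 -c "
from h import *
go((500,105,200,0),(530,105,168,0),(569,105,166,0))"
```

```text
clock 16.325 pos [463.1  29.8 293.5] yaw -0.05 F [-0.4 -0.1 -0.1] w 0.0 j [ 0.42  0.07 -0.29 -0.   -1.21 -1.99]
xyz [0.0934, 0.0753, 0.0371] turn -0.0
xyz [0.1253, 0.0754, 0.0671] turn -0.0
xyz [0.1272, 0.0754, 0.1061] turn -0.0
```

Emit:
carry_out --plan '[{"hand": 0.0,"xyz": [0.045,0.04,0.018],"turn": 0},{"hand": 0.0,"xyz": [0.093,0.075,0.037],"turn": 0},{"hand": 0.0,"xyz": [0.125,0.075,0.06],"turn": 0},{"hand": 0.0,"xyz": [0.127,0.075,0.08],"turn": 0},{"hand": 0.0,"xyz": [0.127,0.075,0.095],"turn": 0},{"hand": 0.0,"xyz": [0.127,0.075,0.105],"turn": 0},{"hand": 0.0,"xyz": [0.127,0.075,0.105],"turn": 0},{"hand": 0.0,"xyz": [0.127,0.075,0.105],"turn": 0}]'

```text
clock: 17.32
position: [567.5, 104.8, 168.3]
ee_rot: [0.0, 0.707, -0.0, 0.707]
contact_force: [-0.7, -0.1, 0.5]
gripper_width: 0.2
```

Emit:
carry_out --plan '[{"hand": 0.0,"xyz": [0.001,0.009,0.001],"turn": 0},{"hand": 0.0,"xyz": [0.001,0.017,0.001],"turn": 0},{"hand": 0.0,"xyz": [0.001,0.023,0.001],"turn": 0},{"hand": 0.0,"xyz": [0.001,0.028,0.001],"turn": 0},{"hand": 0.0,"xyz": [0.001,0.028,0.001],"turn": 0}]'

```text
clock: 17.95
position: [565.6, 131.0, 165.3]
ee_rot: [-0.002, 0.71, -0.002, 0.704]
contact_force: [-3.4, -5.2, -1.9]
gripper_width: 0.3
```

```bash
python3 -c "
from h import *
go((569,135,166,0))
from fin import *
im=grab('top','t21'); print('top',est(im,cal('top'),(230,190,275,240)))
im=grab('side','s21'); print('side',est(im,cal('side'),(290,175,345,225)))"
```

```text
clock 17.95 pos [565.6 131.  165.3] yaw -0.03 F [-3.4 -5.2 -1.9] w 0.3 j [ 0.51  0.39 -0.21  0.   -0.98 -2.08]
xyz [-0.0008, 0.004, 0.0034] turn -0.0Traceback (most recent call last):
  File "<string>", line 5, in <module>
    im=grab('top','t21'); print('top',est(im,cal('top'),(230,190,275,240)))
                                      ~~~^^^^^^^^^^^^^^^^^^^^^^^^^^^^^^^^^
  File "fin.py", line 26, in est
    best.append((b[0],phi,b[1],b[2]))
                          ~^^^
IndexError: tuple index out of range
```

Emit:
carry_out --plan '[{"hand": 0.0,"xyz": [0,0.004,0.002],"turn": 0},{"hand": 0.0,"xyz": [0,0.008,0.003],"turn": 0},{"hand": 0.0,"xyz": [0,0.01,0.003],"turn": 0},{"hand": 0.0,"xyz": [0,0.01,0.003],"turn": 0}]'

```text
clock: 18.5
position: [568.0, 140.3, 164.7]
ee_rot: [-0.002, 0.711, -0.003, 0.703]
contact_force: [-4.5, -6.9, -1.4]
gripper_width: -0.1
```

Emit:
carry_out --plan '[{"hand": 0.0,"xyz": [0,-0.012,-0.005],"turn": 0},{"hand": 0.0,"xyz": [-0.02,-0.03,-0.05],"turn": 0},{"hand": 0.0,"xyz": [-0.07,-0.06,-0.08],"turn": 0},{"hand": 0.0,"xyz": [-0.12,-0.1,-0.1],"turn": 0},{"hand": 0.0,"xyz": [-0.125,-0.11,-0.105],"turn": 0},{"hand": 0.0,"xyz": [-0.125,-0.11,-0.105],"turn": 0}]'

```text
clock: 19.25
position: [466.9, 32.6, 293.0]
ee_rot: [0.001, 0.706, 0.0, 0.708]
contact_force: [-0.2, 0.4, -1.8]
gripper_width: -0.1
```

```bash
cat > look.py <<'E'
from fin import *
from h import grab,go
import sys
nm=sys.argv[1]
go()
im=grab('side','s'+nm); a=est(im,cal('side'),(290,175,345,225)); print('side',round(float(a[0]),1),[tuple(np.round(b,3).tolist()) for b in a[1]])
w=grab('wrist','w'+nm); W=cal('wrist'); R,o=RT(O)
lm=R@np.array([-2.8,155.2,72])+o; print("lm pred",proj(W,lm)[0].round(1))
h=cv2.cvtColor(w,cv2.COLOR_BGR2HSV); g=((h[...,0]>45)&(h[...,0]<85)&(h[...,1]>120)&(h[...,2]>50)).astype(np.uint8)
n,l,st,ce=cv2.connectedComponentsWithStats(g)
for i in range(1,n):
    if st[i,4]>30: print("green",st[i,4],ce[i].round(1))
y=ymask(w); n,l,st,ce=cv2.connectedComponentsWithStats(y)
for i in range(1,n):
    if st[i,4]>30: print("yellow",st[i].tolist(),ce[i].round(1))
E
python3 look.py 22
```

```text
clock 19.25 pos [466.9  32.6 293. ] yaw -0.09 F [-0.2  0.4 -1.8] w -0.1 j [ 0.42  0.08 -0.28 -0.   -1.2  -1.99]
side 340.8 [(0.894, -0.1, 0.0, 0.5), (0.89, -0.06, 0.0, 0.5), (0.889, 0.0, 0.0, 0.5), (0.887, -0.04, 0.0, 1.0), (0.886, -0.08, 0.0, 0.5)]
lm pred [520.7 349.1]
green 880 [387.8 303.8]
green 257 [285.1 302.7]
green 218 [517.6 350.5]
yellow [460, 350, 29, 19, 325] [477.  356.7]
yellow [441, 391, 18, 20, 150] [450.1 400.7]
```

```bash
cat > pred.py <<'E'
from fin import *
def ymin(phi,tx=568,tz=164.7):
    R,o=RT(O); e=np.array([np.cos(phi),np.sin(phi),0]);n=np.array([-e[1],e[0],0])
    s=np.linspace(-32,32,129);t=np.linspace(-7,7,29);z=np.linspace(72,100,29)
    G=np.stack(np.meshgrid(s,t,z,indexing='ij'),-1).reshape(-1,3)
    P=np.array([30,105,0])+G[:,:1]*e+G[:,1:2]*n; P[:,2]=G[:,2]; X=P@R.T+o
    k=(X[:,0]>tx-11)&(X[:,0]<tx+11)&(X[:,2]>tz-17)
    return X[k,1].min()-14.5
for phi in (.5,.3,.1,0,-.1,-.2,-.3,-.4,-.45,-.5,-.55): print(phi,round(ymin(phi),1),round(ymin(phi,566),1),round(ymin(phi,571),1))
E
python3 pred.py
```

```text
0.5 123.5 123.5 123.5
0.3 128.9 128.9 128.9
0.1 134.8 134.8 134.8
0 138.0 138.0 138.0
-0.1 139.4 139.7 139.1
-0.2 140.8 141.3 140.1
-0.3 142.3 142.9 141.1
-0.4 143.6 144.6 142.3
-0.45 144.4 145.4 142.6
-0.5 145.1 146.3 143.2
-0.55 145.8 147.1 143.7
```

```bash
python3 -c "
from pred import *
print()
for phi in (0,-.1,-.2,-.3,-.35,-.4,-.45,-.5,-.55): print(phi,[round(ymin(phi,x,165),1) for x in (558,560,562,564)])
from h import go
go((520,110,200,0),(562,120,165,0))"
```

```text
0.5 123.5 123.5 123.5
0.3 128.9 128.9 128.9
0.1 134.8 134.8 134.8
0 138.0 138.0 138.0
-0.1 139.4 139.7 139.1
-0.2 140.8 141.3 140.1
-0.3 142.3 142.9 141.1
-0.4 143.6 144.6 142.3
-0.45 144.4 145.4 142.6
-0.5 145.1 146.3 143.2
-0.55 145.8 147.1 143.7

0 [np.float64(138.0), np.float64(138.0), np.float64(138.0), np.float64(138.0)]
-0.1 [np.float64(140.6), np.float64(140.4), np.float64(140.1), np.float64(139.9)]
-0.2 [np.float64(143.2), np.float64(142.7), np.float64(142.2), np.float64(141.8)]
-0.3 [np.float64(145.8), np.float64(145.1), np.float64(144.4), np.float64(143.6)]
-0.35 [np.float64(147.2), np.float64(146.3), np.float64(145.5), np.float64(144.6)]
-0.4 [np.float64(148.5), np.float64(147.5), np.float64(146.5), np.float64(145.6)]
-0.45 [np.float64(150.0), np.float64(148.9), np.float64(147.6), np.float64(146.5)]
-0.5 [np.float64(151.3), np.float64(150.1), np.float64(148.9), np.float64(147.5)]
-0.55 [np.float64(152.9), np.float64(151.6), np.float64(150.0), np.float64(148.7)]
clock 19.35 pos [466.8  33.3 290.8] yaw -0.02 F [0.  0.  0.3] w -0.3 j [ 0.42  0.08 -0.29 -0.   -1.2  -1.99]
xyz [0.0907, 0.0767, 0.0533] turn -0.0
xyz [0.1256, 0.0868, 0.0954] turn -0.0
```

Emit:
carry_out --plan '[{"hand": 0.0,"xyz": [0.045,0.04,0.027],"turn": 0},{"hand": 0.0,"xyz": [0.091,0.077,0.053],"turn": 0},{"hand": 0.0,"xyz": [0.125,0.087,0.08],"turn": 0},{"hand": 0.0,"xyz": [0.126,0.09,0.093],"turn": 0},{"hand": 0.0,"xyz": [0.126,0.092,0.093],"turn": 0},{"hand": 0.0,"xyz": [0.126,0.1,0.093],"turn": 0},{"hand": 0.0,"xyz": [0.126,0.108,0.093],"turn": 0},{"hand": 0.0,"xyz": [0.126,0.113,0.093],"turn": 0},{"hand": 0.0,"xyz": [0.126,0.115,0.093],"turn": 0},{"hand": 0.0,"xyz": [0.126,0.115,0.093],"turn": 0}]'

```text
clock: 20.6
position: [559.6, 147.5, 166.4]
ee_rot: [-0.0, 0.707, -0.0, 0.707]
contact_force: [-2.0, -4.1, 3.7]
gripper_width: -0.2
```

Emit:
carry_out --plan '[{"hand": 0.0,"xyz": [0,-0.008,-0.005],"turn": 0},{"hand": 0.0,"xyz": [-0.02,-0.01,-0.045],"turn": 0},{"hand": 0.0,"xyz": [-0.07,-0.01,-0.06],"turn": -10},{"hand": 0.0,"xyz": [-0.12,0,-0.06],"turn": -20},{"hand": 0.0,"xyz": [-0.144,0.03,-0.05],"turn": -30},{"hand": 0.0,"xyz": [-0.144,0.06,-0.04],"turn": -40},{"hand": 0.0,"xyz": [-0.144,0.087,-0.03],"turn": -50},{"hand": 0.0,"xyz": [-0.144,0.087,-0.03],"turn": -60},{"hand": 0.0,"xyz": [-0.144,0.087,-0.03],"turn": -70},{"hand": 0.0,"xyz": [-0.144,0.087,-0.03],"turn": -80},{"hand": 0.0,"xyz": [-0.144,0.087,-0.03],"turn": -90},{"hand": 0.0,"xyz": [-0.144,0.087,-0.03],"turn": -90}]'

```text
clock: 22.1
position: [529.9, 235.3, 309.6]
ee_rot: [-0.499, 0.5, 0.5, 0.501]
contact_force: [-0.0, 0.1, 0.5]
gripper_width: -0.1
```

```bash
cat > lookw.py <<'E'
from fin import *
from h import grab,go
import sys
nm=sys.argv[1]
go()
w=grab('wrist','w'+nm); W=cal('wrist'); R,o=RT(O)
hp=R@np.array([30,105,86])+o; c0=proj(W,hp)[0]; print("fin pred",c0.round(1),"lm pred",proj(W,R@np.array([-2.8,155.2,72])+o)[0].round(1))
h=cv2.cvtColor(w,cv2.COLOR_BGR2HSV); g=((h[...,0]>45)&(h[...,0]<85)&(h[...,1]>120)&(h[...,2]>50)).astype(np.uint8)
n,l,st,ce=cv2.connectedComponentsWithStats(g)
for i in range(1,n):
    if st[i,4]>30: print("green",st[i].tolist(),ce[i].round(1))
y=ymask(w); n,l,st,ce=cv2.connectedComponentsWithStats(y)
for i in range(1,n):
    if st[i,4]>30: print("yellow",st[i].tolist(),ce[i].round(1))
E
python3 lookw.py 23
```

```text
clock 22.1 pos [529.9 235.3 309.6] yaw 89.87 F [-0.   0.1  0.5] w -0.1 j [ 0.7   0.27 -0.   -0.   -1.3  -0.7 ]
fin pred [229.1 130.9] lm pred [267.8 194.5]
green [273, 32, 33, 65, 1150] [295.2  64.6]
green [257, 180, 24, 30, 296] [268.3 194.9]
yellow [180, 102, 98, 60, 3716] [225.6 132.2]
```

```bash
cat > estw.py <<'E'
from fin import *
import fin,sys
W=cal('wrist'); im=cv2.imread(f"pics/raw_w{sys.argv[1]}.png")
a=est(im,W,(150,75,310,210),K=2); print(round(float(a[0])),[tuple(np.round(b,3).tolist()) for b in a[1]])
# pointer: dark pixels in annulus around hinge at z'=66
R,o=RT(O); c=a[1][0]
g=cv2.cvtColor(im,cv2.COLOR_BGR2GRAY)
for rad in (27,30,33,36,39):
    v=[]
    for ang in np.arange(1.2,3.6,.05):
        p=proj(W,R@np.array([30+rad*np.cos(ang),105+rad*np.sin(ang),70])+o)[0]+[c[2],c[3]]
        v.append(int(g[int(round(p[1])),int(round(p[0]))]))
    print(rad,v)
print(np.arange(1.2,3.6,.05).round(2).tolist())
E
python3 estw.py 23
```

```text
3716 [(0.947, -0.26, 1.0, 1.0), (0.947, -0.28, 1.0, 1.0), (0.945, -0.24, 1.0, 1.0), (0.94, -0.3, 1.0, 1.0), (0.933, -0.22, 1.0, 1.0)]
27 [196, 195, 193, 194, 192, 196, 199, 196, 196, 140, 136, 126, 126, 125, 121, 123, 126, 121, 18, 32, 38, 31, 33, 32, 34, 37, 42, 128, 127, 96, 119, 202, 209, 210, 211, 210, 211, 211, 210, 211, 210, 192, 194, 197, 201, 199, 194, 196, 201]
30 [192, 196, 197, 193, 191, 196, 201, 203, 197, 192, 196, 195, 185, 184, 138, 130, 130, 138, 97, 27, 30, 32, 30, 35, 31, 33, 88, 126, 128, 110, 113, 183, 209, 210, 211, 211, 211, 209, 211, 209, 202, 181, 195, 193, 191, 198, 200, 201, 201]
33 [193, 205, 196, 197, 196, 201, 244, 233, 244, 244, 237, 237, 240, 223, 203, 197, 196, 193, 184, 74, 31, 30, 27, 35, 25, 33, 121, 129, 126, 123, 99, 181, 209, 211, 210, 211, 211, 210, 210, 210, 178, 200, 200, 200, 195, 198, 194, 195, 192]
36 [202, 199, 211, 204, 193, 194, 233, 177, 183, 198, 204, 197, 202, 238, 241, 231, 206, 197, 197, 77, 30, 32, 32, 30, 36, 71, 128, 124, 127, 130, 126, 114, 210, 211, 211, 210, 211, 211, 209, 197, 198, 199, 197, 194, 195, 196, 199, 200, 197]
39 [196, 200, 199, 202, 203, 203, 203, 187, 239, 239, 240, 239, 239, 238, 237, 234, 201, 240, 234, 239, 65, 37, 34, 36, 34, 36, 136, 126, 126, 127, 129, 122, 199, 210, 211, 211, 211, 210, 210, 180, 195, 192, 193, 194, 196, 196, 197, 197, 194]
[1.2, 1.25, 1.3, 1.35, 1.4, 1.45, 1.5, 1.55, 1.6, 1.65, 1.7, 1.75, 1.8, 1.85, 1.9, 1.95, 2.0, 2.05, 2.1, 2.15, 2.2, 2.25, 2.3, 2.35, 2.4, 2.45, 2.5, 2.55, 2.6, 2.65, 2.7, 2.75, 2.8, 2.85, 2.9, 2.95, 3.0, 3.05, 3.1, 3.15, 3.2, 3.25, 3.3, 3.35, 3.4, 3.45, 3.5, 3.55, 3.6]
```

```bash
python3 -c "
from h import *
go((500,150,290,0),(500,125,200,0),(545,130,167,0),(560,137,165,0))"
```

```text
clock 22.15 pos [529.9 235.2 309.6] yaw 89.82 F [ 0.3  0.5 -0.6] w -0.4 j [ 0.7   0.27 -0.   -0.   -1.3  -0.7 ]
xyz [0.0195, 0.0296, -0.0853] turn 89.8
xyz [0.1095, 0.0295, -0.1104] turn 89.8
xyz [0.1425, -0.0155, -0.1053] turn 89.8
xyz [0.1445, -0.0304, -0.0982] turn 89.8
```

Emit:
carry_out --plan '[{"hand": 0.0,"xyz": [0.01,0.015,-0.04],"turn": 10},{"hand": 0.0,"xyz": [0.02,0.03,-0.085],"turn": 20},{"hand": 0.0,"xyz": [0.03,0.03,-0.11],"turn": 30},{"hand": 0.0,"xyz": [0.04,0.03,-0.11],"turn": 40},{"hand": 0.0,"xyz": [0.05,0.03,-0.11],"turn": 50},{"hand": 0.0,"xyz": [0.06,0.03,-0.11],"turn": 60},{"hand": 0.0,"xyz": [0.075,0.03,-0.11],"turn": 70},{"hand": 0.0,"xyz": [0.095,0.03,-0.11],"turn": 80},{"hand": 0.0,"xyz": [0.115,0.02,-0.11],"turn": 89.8},{"hand": 0.0,"xyz": [0.142,-0.01,-0.108],"turn": 89.8},{"hand": 0.0,"xyz": [0.144,-0.03,-0.105],"turn": 89.8},{"hand": 0.0,"xyz": [0.144,-0.03,-0.105],"turn": 89.8}]'

```text
clock: 23.65
position: [560.8, 130.1, 165.0]
ee_rot: [-0.0, 0.707, 0.0, 0.707]
contact_force: [0.2, 0.8, -0.3]
gripper_width: -0.1
```

```bash
python3 -c "
from h import *
go((560,152.3,166,0))"
```

```text
clock 23.65 pos [560.8 130.1 165. ] yaw 0.02 F [ 0.2  0.8 -0.3] w -0.1 j [ 0.51  0.37 -0.23 -0.   -0.96 -2.08]
xyz [-0.001, 0.0222, -0.0008] turn 0.0
```

Emit:
carry_out --plan '[{"hand": 0.0,"xyz": [-0.001,0.008,-0.001],"turn": 0},{"hand": 0.0,"xyz": [-0.001,0.014,-0.001],"turn": 0},{"hand": 0.0,"xyz": [-0.001,0.018,-0.001],"turn": 0},{"hand": 0.0,"xyz": [-0.001,0.021,-0.001],"turn": 0},{"hand": 0.0,"xyz": [-0.001,0.022,-0.001],"turn": 0},{"hand": 0.0,"xyz": [-0.001,0.022,-0.001],"turn": 0}]'

```text
clock: 24.4
position: [558.7, 151.4, 167.2]
ee_rot: [-0.001, 0.707, 0.001, 0.707]
contact_force: [-1.0, -5.0, 2.6]
gripper_width: 0.0
```

Emit:
carry_out --plan '[{"hand": 0.0,"xyz": [0,-0.01,-0.005],"turn": 0},{"hand": 0.0,"xyz": [-0.02,-0.014,-0.045],"turn": 0},{"hand": 0.0,"xyz": [-0.07,-0.014,-0.06],"turn": -10},{"hand": 0.0,"xyz": [-0.12,0,-0.06],"turn": -20},{"hand": 0.0,"xyz": [-0.144,0.03,-0.05],"turn": -30},{"hand": 0.0,"xyz": [-0.144,0.06,-0.04],"turn": -40},{"hand": 0.0,"xyz": [-0.144,0.083,-0.03],"turn": -50},{"hand": 0.0,"xyz": [-0.144,0.083,-0.03],"turn": -60},{"hand": 0.0,"xyz": [-0.144,0.083,-0.03],"turn": -70},{"hand": 0.0,"xyz": [-0.144,0.083,-0.03],"turn": -80},{"hand": 0.0,"xyz": [-0.144,0.083,-0.03],"turn": -90},{"hand": 0.0,"xyz": [-0.144,0.083,-0.03],"turn": -90}]'

```text
clock: 25.9
position: [528.4, 235.1, 310.6]
ee_rot: [-0.5, 0.499, 0.501, 0.5]
contact_force: [0.4, 0.9, 0.5]
gripper_width: -0.1
```

```bash
python3 lookw.py 24; python3 estw.py 24
```

```text
clock 25.9 pos [528.4 235.1 310.6] yaw 90.07 F [0.4 0.9 0.5] w -0.1 j [ 0.7   0.27 -0.01 -0.   -1.3  -0.7 ]
fin pred [227.7 130.9] lm pred [266.3 194.5]
green [272, 33, 33, 64, 1142] [294.1  65. ]
green [255, 180, 24, 30, 293] [266.7 194.7]
yellow [179, 102, 97, 61, 3736] [224.1 132.3]
3736 [(0.952, -0.36, 1.0, 1.0), (0.949, -0.38, 1.0, 1.0), (0.946, -0.34, 1.0, 1.0), (0.945, -0.4, 1.0, 1.0), (0.934, -0.32, 1.0, 1.0)]
27 [197, 195, 196, 194, 188, 195, 199, 197, 188, 138, 137, 137, 126, 127, 122, 115, 32, 33, 35, 31, 31, 33, 31, 33, 30, 120, 126, 101, 105, 197, 207, 211, 211, 210, 210, 210, 210, 210, 209, 204, 158, 199, 200, 199, 196, 195, 194, 201, 198]
30 [188, 193, 198, 193, 191, 190, 198, 197, 198, 192, 194, 192, 188, 183, 135, 123, 67, 26, 32, 35, 31, 34, 32, 32, 86, 128, 131, 116, 97, 176, 203, 210, 210, 210, 210, 210, 211, 210, 210, 183, 190, 191, 194, 188, 190, 200, 199, 198, 202]
33 [193, 192, 194, 199, 189, 192, 197, 195, 194, 191, 196, 193, 196, 205, 191, 192, 181, 24, 29, 33, 32, 36, 33, 44, 116, 127, 128, 131, 103, 127, 205, 211, 210, 210, 210, 211, 211, 210, 193, 194, 202, 198, 198, 196, 198, 194, 197, 194, 191]
36 [238, 236, 242, 238, 231, 225, 200, 186, 205, 206, 201, 174, 202, 211, 196, 197, 185, 35, 32, 31, 30, 31, 34, 36, 143, 127, 123, 123, 122, 103, 195, 211, 211, 211, 211, 210, 211, 199, 175, 198, 198, 195, 197, 196, 196, 197, 199, 199, 196]
39 [197, 200, 201, 201, 202, 203, 202, 190, 238, 238, 238, 238, 239, 239, 239, 234, 181, 152, 43, 35, 33, 40, 35, 98, 185, 183, 127, 126, 128, 114, 199, 209, 210, 209, 210, 210, 210, 191, 194, 193, 191, 195, 194, 193, 191, 196, 197, 195, 194]
[1.2, 1.25, 1.3, 1.35, 1.4, 1.45, 1.5, 1.55, 1.6, 1.65, 1.7, 1.75, 1.8, 1.85, 1.9, 1.95, 2.0, 2.05, 2.1, 2.15, 2.2, 2.25, 2.3, 2.35, 2.4, 2.45, 2.5, 2.55, 2.6, 2.65, 2.7, 2.75, 2.8, 2.85, 2.9, 2.95, 3.0, 3.05, 3.1, 3.15, 3.2, 3.25, 3.3, 3.35, 3.4, 3.45, 3.5, 3.55, 3.6]
```

```bash
python3 -c "
from h import *
go((500,150,290,0),(500,125,200,0),(545,130,167,0),(560,137,165,0))"
```

```text
clock 25.95 pos [528.4 235.  310.6] yaw 90.02 F [ 0.3 -0.1  0.4] w -0.0 j [ 0.7   0.27 -0.01 -0.   -1.3  -0.7 ]
xyz [0.0206, 0.0285, -0.085] turn 90.0
xyz [0.1105, 0.0284, -0.1101] turn 90.0
xyz [0.1435, -0.0166, -0.1051] turn 90.0
xyz [0.1455, -0.0316, -0.0981] turn 90.0
```

Emit:
carry_out --plan '[{"hand": 0.0,"xyz": [0.01,0.015,-0.04],"turn": 10},{"hand": 0.0,"xyz": [0.02,0.029,-0.085],"turn": 20},{"hand": 0.0,"xyz": [0.03,0.029,-0.11],"turn": 30},{"hand": 0.0,"xyz": [0.04,0.029,-0.11],"turn": 40},{"hand": 0.0,"xyz": [0.05,0.029,-0.11],"turn": 50},{"hand": 0.0,"xyz": [0.06,0.029,-0.11],"turn": 60},{"hand": 0.0,"xyz": [0.075,0.029,-0.11],"turn": 70},{"hand": 0.0,"xyz": [0.095,0.029,-0.11],"turn": 80},{"hand": 0.0,"xyz": [0.115,0.02,-0.11],"turn": 90},{"hand": 0.0,"xyz": [0.143,-0.012,-0.108],"turn": 90},{"hand": 0.0,"xyz": [0.145,-0.032,-0.103],"turn": 90},{"hand": 0.0,"xyz": [0.145,-0.032,-0.103],"turn": 90}]'

```text
clock: 27.45
position: [561.7, 132.1, 165.0]
ee_rot: [-0.0, 0.707, 0.0, 0.707]
contact_force: [-1.1, 0.3, 0.4]
gripper_width: -0.2
```

```bash
python3 -c "
from h import *
go((559,153.1,167,0))"
```

```text
clock 27.45 pos [561.7 132.1 165. ] yaw 0.03 F [-1.1  0.3  0.4] w -0.2 j [ 0.51  0.38 -0.23 -0.   -0.97 -2.08]
xyz [-0.002, 0.021, -0.0027] turn 0.0
```

Emit:
carry_out --plan '[{"hand": 0.0,"xyz": [-0.001,0.008,-0.002],"turn": 0},{"hand": 0.0,"xyz": [-0.001,0.014,-0.002],"turn": 0},{"hand": 0.0,"xyz": [-0.001,0.018,-0.002],"turn": 0},{"hand": 0.0,"xyz": [-0.001,0.0205,-0.002],"turn": 0},{"hand": 0.0,"xyz": [-0.001,0.0217,-0.002],"turn": 0},{"hand": 0.0,"xyz": [-0.001,0.0217,-0.002],"turn": 0},{"hand": 0.0,"xyz": [-0.001,0.0217,-0.002],"turn": 0}]'

```text
clock: 28.32
position: [558.7, 153.1, 167.0]
ee_rot: [-0.001, 0.707, 0.001, 0.707]
contact_force: [-0.2, -3.4, 2.1]
gripper_width: -0.3
```

Emit:
carry_out --plan '[{"hand": 0.0,"xyz": [0,-0.01,-0.005],"turn": 0},{"hand": 0.0,"xyz": [-0.02,-0.014,-0.045],"turn": 0},{"hand": 0.0,"xyz": [-0.07,-0.014,-0.06],"turn": -10},{"hand": 0.0,"xyz": [-0.12,0,-0.06],"turn": -20},{"hand": 0.0,"xyz": [-0.144,0.03,-0.05],"turn": -30},{"hand": 0.0,"xyz": [-0.144,0.06,-0.04],"turn": -40},{"hand": 0.0,"xyz": [-0.144,0.081,-0.03],"turn": -50},{"hand": 0.0,"xyz": [-0.144,0.081,-0.03],"turn": -60},{"hand": 0.0,"xyz": [-0.144,0.081,-0.03],"turn": -70},{"hand": 0.0,"xyz": [-0.144,0.081,-0.03],"turn": -80},{"hand": 0.0,"xyz": [-0.144,0.081,-0.03],"turn": -90},{"hand": 0.0,"xyz": [-0.144,0.081,-0.03],"turn": -90}]'

```text
clock: 29.82
position: [528.4, 234.9, 310.6]
ee_rot: [-0.5, 0.499, 0.501, 0.5]
contact_force: [-0.9, 0.5, -0.3]
gripper_width: 0.2
```

```bash
python3 lookw.py 25; python3 estw.py 25
```

```text
clock 29.825 pos [528.4 234.9 310.6] yaw 90.08 F [-0.9  0.5 -0.3] w 0.2 j [ 0.7   0.27 -0.01 -0.   -1.3  -0.7 ]
fin pred [227.9 131.1] lm pred [266.4 194.6]
green [273, 33, 32, 64, 1140] [294.2  65.1]
green [256, 181, 23, 29, 294] [267.  195.1]
yellow [180, 101, 96, 62, 3744] [224.1 132.5]
3744 [(0.948, -0.42, 1.0, 1.0), (0.946, -0.44, 1.0, 1.0), (0.944, -0.4, 1.0, 1.0), (0.941, -0.46, 1.0, 1.0), (0.935, -0.38, 1.0, 1.0)]
27 [194, 194, 198, 194, 190, 196, 199, 197, 189, 188, 138, 139, 136, 125, 97, 22, 33, 37, 33, 35, 30, 34, 30, 85, 128, 113, 102, 102, 180, 205, 211, 211, 210, 212, 210, 211, 210, 210, 209, 182, 202, 201, 199, 199, 195, 196, 195, 194, 199]
30 [188, 197, 197, 194, 192, 191, 199, 196, 199, 193, 192, 193, 188, 184, 134, 35, 25, 35, 30, 32, 31, 35, 33, 85, 128, 129, 101, 103, 143, 208, 211, 211, 210, 210, 210, 211, 210, 208, 182, 186, 189, 193, 191, 193, 194, 197, 196, 199, 201]
33 [190, 190, 226, 203, 227, 201, 216, 205, 240, 241, 234, 240, 218, 215, 227, 182, 33, 36, 39, 32, 33, 32, 48, 129, 129, 128, 132, 104, 116, 203, 210, 211, 209, 210, 211, 210, 209, 186, 192, 199, 199, 200, 198, 198, 195, 196, 193, 194, 191]
36 [197, 191, 194, 194, 194, 192, 198, 163, 178, 186, 202, 172, 175, 187, 190, 185, 36, 39, 34, 35, 33, 30, 42, 184, 185, 130, 125, 122, 111, 202, 210, 211, 210, 211, 211, 209, 208, 170, 195, 198, 192, 197, 199, 196, 196, 197, 198, 198, 195]
39 [195, 195, 202, 204, 206, 204, 203, 192, 236, 239, 239, 238, 238, 239, 238, 235, 161, 58, 39, 37, 37, 34, 124, 186, 190, 136, 126, 125, 123, 195, 211, 211, 211, 210, 209, 210, 180, 191, 191, 191, 191, 193, 193, 193, 192, 196, 200, 196, 194]
[1.2, 1.25, 1.3, 1.35, 1.4, 1.45, 1.5, 1.55, 1.6, 1.65, 1.7, 1.75, 1.8, 1.85, 1.9, 1.95, 2.0, 2.05, 2.1, 2.15, 2.2, 2.25, 2.3, 2.35, 2.4, 2.45, 2.5, 2.55, 2.6, 2.65, 2.7, 2.75, 2.8, 2.85, 2.9, 2.95, 3.0, 3.05, 3.1, 3.15, 3.2, 3.25, 3.3, 3.35, 3.4, 3.45, 3.5, 3.55, 3.6]
```

Run:
```python
from fin import *
from h import grab
def red(im,box):
    x0,y0,x1,y1=box;h=cv2.cvtColor(im[y0:y1,x0:x1],cv2.COLOR_BGR2HSV);m=(((h[...,0]<8)|(h[...,0]>172))&(h[...,1]>150)&(h[...,2]>60)).astype(np.uint8)
    n,l,st,ce=cv2.connectedComponentsWithStats(m); i=1+np.argmax(st[1:,4]); return st[i,4],(ce[i]+[x0,y0]).round(2)
s=grab('side','s30');t=grab('top','t30')
print("side now",red(s,(325,210,375,260)),"s20",red(cv2.imread('pics/raw_s20.png'),(325,210,375,260)))
print("top",red(t,(285,180,340,240)))
R,o=RT(O)
for a in (0,.03,.06): 
    X=R@np.array([30-170*np.sin(a),105-170*np.cos(a),83])+o; print(a,proj(S,X)[0].round(2),proj(T,X)[0].round(2))
# tin change in side between s20 and now, and elsewhere
d=cv2.absdiff(cv2.GaussianBlur(s,(5,5),0),cv2.GaussianBlur(cv2.imread('pics/raw_s20.png'),(5,5),0)).max(2)
print("tray diff",d[225:280,320:375].mean(), d[225:280,320:375].max())
g=lambda im,b:[(st[4],ce.round(1).tolist()) for st,ce in zip(*cv2.connectedComponentsWithStats(((lambda h:((h[...,0]>45)&(h[...,0]<85)&(h[...,1]>100)&(h[...,2]>40)))(cv2.cvtColor(im[b[1]:b[3],b[0]:b[2]],cv2.COLOR_BGR2HSV))).astype(np.uint8))[2:]) if st[4]>8][1:]
print("green s20",g(cv2.imread('pics/raw_s20.png'),(300,225,350,275)),"now",g(s,(300,225,350,275)))
for n,b in (("jar",(420,260,470,310)),("spray",(400,200,470,250)),("scoop",(465,215,500,290)),("tub",(120,220,165,265)),("dish",(150,270,195,312))):
    d=cv2.absdiff(t,cv2.imread('pics/top0.png'))[b[1]:b[3],b[0]:b[2]]; print(n,round(float(d.mean()),2),int(d.max()))
```

```text
side now (np.int32(87), array([347.62, 232.68])) s20 (np.int32(86), array([347.66, 232.69]))
top (np.int32(53), array([318.47, 215.58]))
0 [347.89 232.63] [318.03 215.67]
0.03 [346.27 233.92] [318.   217.67]
0.06 [344.62 235.18] [317.9  219.66]
tray diff 1.1798347107438016 2
green s20 [(np.int32(228), [24.4, 27.0])] now [(np.int32(227), [24.2, 26.7])]
jar 4.92 7
spray 5.04 7
scoop 5.25 7
tub 21.08 121
dish 27.25 67
```

```bash
python3 - <<'E'
import cv2
a=cv2.imread('pics/side0.png');b=cv2.imread('pics/raw_s30.png');c=cv2.imread('pics/raw_s20.png')
for n,(x0,y0,x1,y1) in (("tub",(250,165,284,210)),("dish",(215,200,258,232))):
    for q in (b,c):
        d=cv2.absdiff(a,q)[y0:y1,x0:x1].max(2); print(n,round(float(d.mean()),1),int(d.max()),(d>25).sum())
    def edge(im): return cv2.Canny(im[y0:y1,x0:x1],60,150)>0
    r=cv2.phaseCorrelate(cv2.cvtColor(a[y0:y1,x0:x1],6).astype('f4'),cv2.cvtColor(c[y0:y1,x0:x1],6).astype('f4')); print(r)
E
python3 -c "
from bench import arm
s=arm.read_state();print(s['clock'],s['contact_force'],s['joint_vel'].round(3)); print(arm.job_done())"
```

```text
tub 9.8 60 168
tub 13.2 136 143
((-0.1994675213828323, 0.3943071403232494), 0.7983250623867836)
dish 28.7 73 764
dish 4.9 58 37
((0.8268113871542617, 0.05974129139347539), 0.897883446349038)
29.975 [ 0.5971552  -0.16435705  0.37189379] [ 0.     0.     0.001  0.003 -0.002  0.008]
the job is handed in; nothing more can be done
None
```

The job is done and handed in at about 30 s on the robot's clock, with the arm standing clear of everything.

**What I did**
1. I gripped the tin near its green end and lowered its uphill edge onto the tray. That tilted it flat in the empty bay, down by the lip and between the blue rails, and I let go.
2. I gripped the red handle and swung the bar to about 0.33 rad. Then I backed off and pushed the handle with closed fingers from the downhill side until the bar snapped past the plunger. It came up hard against the stop at about 9 N.
3. I turned the collar by pushing on its fin in four steps, looking after the last three.

**What the last checks showed**
- **Tin:** it lay flat and parallel to the fixed tin, and the side view did not change afterwards.
- **Bar:** the handle was within about half a pixel of its predicted shut position in both the side and top views. An opening of 0.03 rad would show as about 2 pixels.
- **Collar:** the pointer read about 2.145 rad against the target of 2.15. The fin outline gave -0.42 to -0.44 rad against -0.45, so the two agree within about 0.03 rad.
- **Forces:** contact forces at my readings stayed at or below about 11 N. I kept the tool short of the light bar and no reading suggested contact with it, but I have no direct measurement of that gap.
- **Other things:** the jar, spray bottle and spoon were unchanged in the top view.

**Checks that were not clear**
- **Tub and dish:** the pictures around them changed. I put that down to the arm and its shadow, as the arm passed well above them. Image matching gave shifts under 1 pixel, but that is not clean proof they did not move.
- **Picture limit:** I reached the limit of 40 pictures before the collar work. From there the checks were done by image code, not by eye.

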